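# Open the muddler block and stand the muddlers in it

### The job

The wooden muddler block on the worktop is still closed by its cover panel. Turn the three turn buttons on its rim fully aside, lift the panel out by its handle and lay it flat on the worktop, handle up, then drop every muddler that lies on the worktop end-down into a well of the block, one to a well and right down to the floor of the well, either end first. Leave the buttons turned aside, and do not knock over or push away the other things.

Things in the scene. Friction and masses are not known exactly. Their poses are not given: they have to be found in the camera images.
- block: fixed square wooden block, 168 x 168 mm, 145 mm high (174 mm plinth at the foot); origin under its centre, near side to its own -x, left side +y. A recess 116 mm wide, 9 mm deep in its top takes the panel; below are four square wells, 46 x 46 mm, two by two, parted by 5 mm walls with tops 11 mm below the rim; well floors 125 mm below the rim; else solid
- block_mouth (a point): centre of the block's top, level with the rim (145 mm above the worktop). The worktop to the left of the block is clear; a deep wall shelf hangs above the back of the worktop, farther than about x = 0.6 m, too low for a wrist beneath it
- well_1 (a point): centre line of the far left well at the level of the rim; well centres are 25.5 mm from the block's centre in the block's x and y
- well_2 (a point): centre line of the far right well at the level of the rim; well centres are 25.5 mm from the block's centre in the block's x and y
- well_3 (a point): centre line of the near left well at the level of the rim; well centres are 25.5 mm from the block's centre in the block's x and y
- well_4 (a point): centre line of the near right well at the level of the rim; well centres are 25.5 mm from the block's centre in the block's x and y
- turn_left_grip (a point): turn button mid left (+y) rim of the block: steel tongue 10 mm wide reaching 28 mm from the pivot, 1.5 to 11.5 mm above the rim, with a finger rib along it over the pivot, 26 mm long, 10 mm wide, top 22.5 mm above the rim. Point: on the pivot axis, 16 mm above the rim, 15 mm outside the panel edge; its x points along the tongue, z up
- turn_left (a joint): angle of that button: 0 = tongue straight in over the panel, growing anticlockwise from above; turns either way to a stop at 1.6 or -1.6 rad (along the rim); clear of the panel beyond about 1.15 rad either way; slight friction (0.05 N m), stays where it is left
- turn_right_grip (a point): turn button mid right (-y) rim of the block: steel tongue 10 mm wide reaching 28 mm from the pivot, 1.5 to 11.5 mm above the rim, with a finger rib along it over the pivot, 26 mm long, 10 mm wide, top 22.5 mm above the rim. Point: on the pivot axis, 16 mm above the rim, 15 mm outside the panel edge; its x points along the tongue, z up
- turn_right (a joint): angle of that button: 0 = tongue straight in over the panel, growing anticlockwise from above; turns either way to a stop at 1.6 or -1.6 rad (along the rim); clear of the panel beyond about 1.15 rad either way; slight friction (0.05 N m), stays where it is left
- turn_far_grip (a point): turn button mid far (+x) rim of the block: steel tongue 10 mm wide reaching 28 mm from the pivot, 1.5 to 11.5 mm above the rim, with a finger rib along it over the pivot, 26 mm long, 10 mm wide, top 22.5 mm above the rim. Point: on the pivot axis, 16 mm above the rim, 15 mm outside the panel edge; its x points along the tongue, z up
- turn_far (a joint): angle of that button: 0 = tongue straight in over the panel, growing anticlockwise from above; turns either way to a stop at 1.6 or -1.6 rad (along the rim); clear of the panel beyond about 1.15 rad either way; slight friction (0.05 N m), stays where it is left
- panel_handle (a point): square wooden cover panel, 112 x 112 x 9 mm, 0.15 kg, with a bar handle across its middle, 50 mm long (along its y), 12 mm wide, 24 mm high above the panel. The point lies in the handle, 22 mm above the panel's underside; z up from the panel. At the start it lies in the block's recess, its top level with the rim
- muddler_1_mid (a point): muddler: dark wooden bar 150 mm long, square 24 x 24 mm with rounded edges (last 40 mm towards +x round, 24 mm across), about 0.05 kg, lying on the worktop right of the block; the point is the bar's centre, x along its length. All alike; some may be absent
- muddler_2_mid (a point): muddler: dark wooden bar 150 mm long, square 24 x 24 mm with rounded edges (last 40 mm towards +x round, 24 mm across), about 0.05 kg, lying on the worktop right of the block; the point is the bar's centre, x along its length. All alike; some may be absent
- muddler_3_mid (a point): muddler: dark wooden bar 150 mm long, square 24 x 24 mm with rounded edges (last 40 mm towards +x round, 24 mm across), about 0.05 kg, lying on the worktop right of the block; the point is the bar's centre, x along its length. All alike; some may be absent
- muddler_4_mid (a point): muddler: dark wooden bar 150 mm long, square 24 x 24 mm with rounded edges (last 40 mm towards +x round, 24 mm across), about 0.05 kg, lying on the worktop right of the block; the point is the bar's centre, x along its length. All alike; some may be absent
- salt_pot: small round turned-wood salt pot with a lidded top, 69 mm across, 58 mm high, to the right of the block, farther from the robot; loose, origin under its centre; not part of the job
- small_cup: small white cup, 59 mm across (83 mm with handle), 55 mm high, at the back of the worktop; loose, origin under its centre; not part of the job
- preserve_jar: glass preserve jar, 71 mm across, 110 mm high, at the back; loose, origin under its centre; not part of the job
- spice_jar: spice jar, 47 mm across, 97 mm high, at the back left; loose, origin under its centre; not part of the job

How it is judged:
On the way, in this order (a step that is already met when the one before it is completed fails the run):
1. all three turn buttons are turned aside, clear of the panel ((value of joint turn_left above 1.2 rad or value of joint turn_left below -1.2 rad) and (value of joint turn_right above 1.2 rad or value of joint turn_right below -1.2 rad) and (value of joint turn_far above 1.2 rad or value of joint turn_far below -1.2 rad)), for 0.2 s.
2. the panel is out of the block and lies flat on the worktop, handle up (height (world z) of panel_handle below 0.035 m and angle between panel_handle's own z axis and vertical below 0.12 rad), for 0.3 s.
At the end, for the whole second after the job is handed in: Every muddler present stands on the floor of a well of the block (centre 80 to 108 mm above the block's foot, within 0.35 rad of upright); the panel lies flat (0.12 rad) on the worktop, handle up; all three turn buttons are still more than 1.15 rad aside (all of step 2 and (value of joint turn_left above 1.15 rad or value of joint turn_left below -1.15 rad) and (value of joint turn_right above 1.15 rad or value of joint turn_right below -1.15 rad) and (value of joint turn_far above 1.15 rad or value of joint turn_far below -1.15 rad) and x of muddler_1_mid in the frame of block between -0.048 and 0.048 m and y of muddler_1_mid in the frame of block between -0.048 and 0.048 m and z of muddler_1_mid in the frame of block between 0.08 and 0.108 m and (angle between muddler_1_mid's own x axis and vertical below 0.35 rad or angle between muddler_1_mid's own x axis and vertical above 2.79 rad) and x of muddler_2_mid in the frame of block between -0.048 and 0.048 m and y of muddler_2_mid in the frame of block between -0.048 and 0.048 m and z of muddler_2_mid in the frame of block between 0.08 and 0.108 m and (angle between muddler_2_mid's own x axis and vertical below 0.35 rad or angle between muddler_2_mid's own x axis and vertical above 2.79 rad) and x of muddler_3_mid in the frame of block between -0.048 and 0.048 m and y of muddler_3_mid in the frame of block between -0.048 and 0.048 m and z of muddler_3_mid in the frame of block between 0.08 and 0.108 m and (angle between muddler_3_mid's own x axis and vertical below 0.35 rad or angle between muddler_3_mid's own x axis and vertical above 2.79 rad) and x of muddler_4_mid in the frame of block between -0.048 and 0.048 m and y of muddler_4_mid in the frame of block between -0.048 and 0.048 m and z of muddler_4_mid in the frame of block between 0.08 and 0.108 m and (angle between muddler_4_mid's own x axis and vertical below 0.35 rad or angle between muddler_4_mid's own x axis and vertical above 2.79 rad)); the robot touches nothing.
It fails at once if a loose bystander was knocked over or pushed more than 6 cm away (distance of any of salt_pot, small_cup, preserve_jar, spice_jar from where it was at the start of the episode above 0.06 m or angle between any of salt_pot, small_cup, preserve_jar, spice_jar's own z axis and vertical above 0.8 rad).
Of muddler_1, muddler_2, muddler_3, muddler_4 only 3 to 4 are there at a start; the rules pass over those that are not, and their reading is None.
At some moment in a run one of muddler_1, muddler_2, muddler_3, muddler_4 may be knocked a few centimetres aside while the robot is not near it.
Once in a run the grip may slacken for a moment while it holds something.
It also fails if it takes over 210 s, if anything falls off the work surface, if the arm or the gripper's body presses on something with over 40 N, if the wrist force passes 120 N, or if a joint passes its speed limit or range.

### The arm

A 6-joint arm with a two-finger parallel gripper is mounted at the origin on a cart in front of the work surface, level with it; the furniture and walls round the work are solid. World frame = base frame: x ahead of the robot, y to its left, z up, the work surface at z = 0. Lengths are in m, angles in rad, forces in N, time in s.
With the tool pointing down it reaches from about 0.375 to 0.925 m from the base axis. Payload 5.7 kg.
Tool frame: the origin (TCP) lies between the finger pads; the fingertips stand 25 mm ahead of it and the grasp point (between the pads) lies 6 mm ahead of it; z points along the fingers, y is the line along which they close (so a half turn about z gives the same grasp; the last joint's range is limited). The gripper opens to 85 mm and grips with 20 to 120 N. Pads are 22 mm wide; open, the fingers measure 114 mm over their backs; the gripper's body (76 mm by 85 mm) begins 54 mm behind the grasp point. The pads swing forward as they close: fully open they stand 13 mm farther back than shut.
Start: joints at [1, 0.359, 1.51, -0, 1.272, -0.115], TCP at [0.264, 0.539, 0.256] pointing down, gripper open.
Joint ranges: [-2.97, 2.97], [-1.01, 2.36], [0.21, 2.38], [-0.96, 4.11], [0.2, 2.71], [-2.98, 2.98]. Speed limits (rad/s): [2.39, 2.39, 3.14, 3.14, 3.14, 3.14].

### API

Orientations are given as a unit quaternion [w, x, y, z].
In Python, from cell import ctrl gives the robot as it stands.
- The arm moves only by the shell command python3 -m handwheel 'ROWS' [FORCE]. ROWS is JSON, a list that holds one entry, the list of rows, each a list of 7 numbers: the turn, a rotation vector about the tool's x, y, z in degrees, then the shift along the tool's x, y, z in mm, then the finger opening in mm, from 0 to 85.4. A call has 1 to 20 rows; each row shifts and turns the commanded pose from where the row before left it, along the tool's axes as they then stand; what a row does not reach is not made up. A row lasts 1/10 s, in which the tool goes at most 50 mm and 8.59 degrees, less where a joint would pass 70% of its speed; a pose out of reach is approached as far as the arm can. A call with a gripper value outside its range is refused whole. The fingers move at their own pace and stop on an object; FORCE is the grip in N (left out, the last holds). Time passes only in rows, so rows that do not move let the fingers close. It gives the time, the measured TCP pose, the force, the opening and the grip force at its end, in the units of the state.
- ctrl.observe(): the state, without advancing time (a new reading comes with each control period).
- ctrl.capture(name): name is "scene" or "top"; returns the picture (384x512x3 uint8, blue, green, red); there is no depth.
- ctrl.camera_model(name): a dict with "K" (3x3 intrinsics, pixels), "R" (3x3) and "t" (3): a world point X has camera coordinates R X + t. Camera axes: x right, y down, z forward; pixel columns grow to the right and rows downward; lengths in m; the calibration is good to about 2 mm. A picture is of the moment at which its call begins. camera_model takes no time and is no camera call.
- ctrl.close_job(): hands the job in; it is judged then, once.
Trained networks look in the newest picture that a camera, given by its name, has taken for a name from the list of things; names that differ only in an ending like _2 or _b are one class to them, and where a whole thing is asked for, a point or a joint stands for the part that bears it (a point fixed in the world has none). Each returns a list of dicts, best first, with "p" (0 to 1); they miss things now and then, are a little off and sometimes report something else, mostly with a low value. They report only what shows in the picture. A call takes as long as a camera call.
- ctrl.spot_in(camera, name): "box" ([left, top, width, height] in pixels, round what is visible of it).
- ctrl.mark_of(camera, name): "position" ([column, row] in pixels: a listed point, or the origin of a listed thing).
The state is a dict: "time_s": time; "joint_pos": joint angles; "joint_vel": joint speeds; "joint_efforts": joint torques, N m; "ee_pos": TCP position; "orientation": TCP orientation; "ft_force": force on the tool from outside, world axes, zero at the start; "ft_torque": the same for the moment, N m; "grip_width": finger opening in m; "grip_force": force on a finger pad.
Only numpy, scipy, OpenCV 4.12 (cv2) and the standard library are available. Lean on these libraries where they do the work, as an engineer would, in place of code of your own. Each camera call takes 0.05 s, during which the arm holds its last target. There are 200 camera calls.

## Working session

There is one attempt and no reset: what is moved stays moved. The work goes in short steps, Python scripts to look and compute and a shell command to move; the robot and the scene stay as the last step left them, time stands still between calls to the robot, and variables do not carry over. Pictures are saved under pics/ and viewed, at most 14 in all, crops included, and the job is handed in when it is done.

```bash
ls; mkdir -p pics; cat > h.py <<'E'
import numpy as np, cv2
from cell import ctrl
from scipy.spatial.transform import Rotation as Ro
def pix2w(cam,p,z):
    m=ctrl.camera_model(cam);K,R,t=[np.array(m[k],float) for k in("K","R","t")]
    d=R.T@np.linalg.solve(K,[p[0],p[1],1]);c=-R.T@t
    return c+d*(z-c[2])/d[2]
def w2pix(cam,X):
    m=ctrl.camera_model(cam);K,R,t=[np.array(m[k],float) for k in("K","R","t")]
    q=K@(R@np.array(X,float)+t);return q[:2]/q[2]
def pose():
    s=ctrl.observe();q=s["orientation"];return np.array(s["ee_pos"]),Ro.from_quat([q[1],q[2],q[3],q[0]]).as_matrix(),s
def snap(cam,name,crop=None,scale=1):
    im=ctrl.capture(cam)
    if crop: x,y,w,h=crop; im=im[y:y+h,x:x+w]
    if scale!=1: im=cv2.resize(im,None,fx=scale,fy=scale,interpolation=cv2.INTER_CUBIC)
    cv2.imwrite("pics/"+name,im)
E
python3 - <<'E'
from h import *
snap("top","top0.png",None,1.5);snap("scene","scene0.png",None,1.5)
for c in("top","scene"):
    m=ctrl.camera_model(c);print(c,(-np.array(m["R"]).T@np.array(m["t"])).round(3),np.array(m["K"]).round(1).tolist())
    for n,z in(("block_mouth",.145),("well_1",.145),("turn_left_grip",.161),("turn_right_grip",.161),("turn_far_grip",.161),("panel_handle",.158),("muddler_1_mid",.012),("salt_pot",0),("small_cup",0),("preserve_jar",0),("spice_jar",0)):
        for d in ctrl.mark_of(c,n):
            if d["p"]>.25: print(c,n,round(d["p"],2),np.round(d["position"],1),pix2w(c,d["position"],z)[:2].round(4))
p,R,s=pose();print(p,R.round(2).tolist(),s["time_s"])
E
```

```text
pics
top [ 0.37  -0.064  1.169] [[377.3, 0.0, 254.7], [0.0, 377.3, 182.9], [0.0, 0.0, 1.0]]
top well_1 0.98 [199.3 197.8] [0.4946 0.0815]
top well_1 0.89 [181.1 217.3] [0.4418 0.1299]
top well_1 0.71 [178.7 196.1] [0.4997 0.1378]
top well_1 0.67 [200.8 215.2] [0.4471 0.0767]
top turn_left_grip 0.44 [160.3 207.7] [0.4667 0.183 ]
top turn_far_grip 0.49 [191.9 181.6] [0.5369 0.0999]
top turn_far_grip 0.32 [293.8 145.6] [ 0.6353 -0.1784]
top panel_handle 0.83 [188.9 205.3] [0.4729 0.1072]
top muddler_1_mid 0.58 [285.5 225.9] [ 0.4225 -0.1638]
top muddler_1_mid 0.51 [192.8 179.3] [0.5688 0.1215]
top salt_pot 0.89 [246.9 155.9] [ 0.645  -0.0468]
top small_cup 0.84 [298.7 144.5] [ 0.6812 -0.2123]
top preserve_jar 0.98 [312.2 141.5] [ 0.6908 -0.2558]
top preserve_jar 0.26 [350.9 198.5] [ 0.5066 -0.3708]
top spice_jar 0.86 [154.5 155. ] [0.65   0.2463]
top spice_jar 0.7 [190.2 180.3] [0.5678 0.1315]
scene [-0.028 -0.55   0.944] [[402.0, 0.0, 259.7], [0.0, 402.0, 189.1], [0.0, 0.0, 1.0]]
scene block_mouth 0.69 [202.5 169. ] [0.4721 0.1156]
scene well_1 0.93 [202.3 179.6] [0.4431 0.0853]
scene well_1 0.62 [213.  169.5] [0.4903 0.0917]
scene well_1 0.61 [202.8 167. ] [0.4782 0.1209]
scene well_1 0.59 [188.3 174.3] [0.4314 0.1301]
scene turn_left_grip 0.41 [185.6 158.1] [0.4608 0.1713]
scene turn_left_grip 0.39 [220.7 179.6] [0.4665 0.035 ]
scene turn_right_grip 0.44 [219.6 182. ] [0.4582 0.0308]
scene turn_far_grip 0.4 [219.  156.3] [0.5288 0.1048]
scene turn_far_grip 0.35 [216.9 168.6] [0.4896 0.0732]
scene panel_handle 0.6 [202.9 171.6] [0.4576 0.0964]
scene salt_pot 0.62 [280.6 196.7] [ 0.6392 -0.0396]
scene salt_pot 0.29 [327.  216.4] [ 0.6698 -0.1946]
scene small_cup 0.8 [328.8 215.3] [ 0.6768 -0.1963]
scene preserve_jar 0.61 [346.8 225.3] [ 0.6805 -0.2578]
scene spice_jar 0.61 [215.3 153.2] [0.646  0.2604]
[0.26408822 0.53871584 0.25625645] [[-0.9, 0.44, -0.0], [0.44, 0.9, -0.0], [0.0, -0.0, -1.0]] 1.2
```

View pics/top0.png

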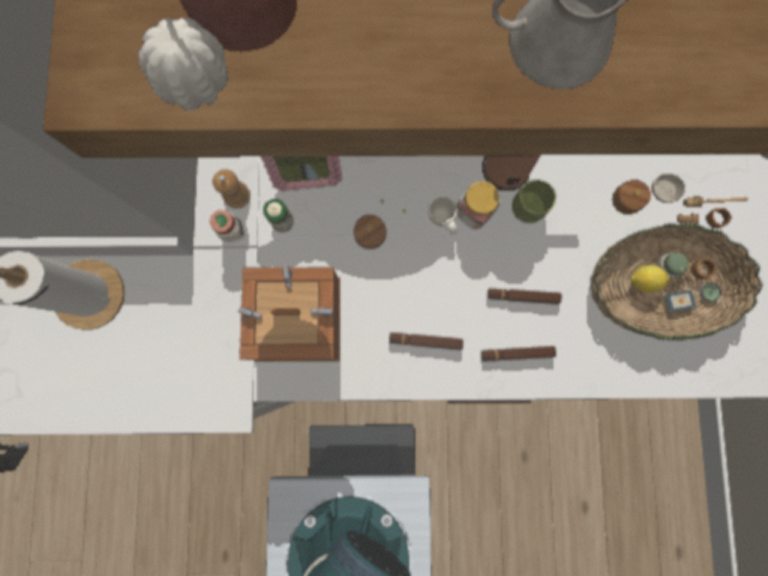

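View pics/scene0.png

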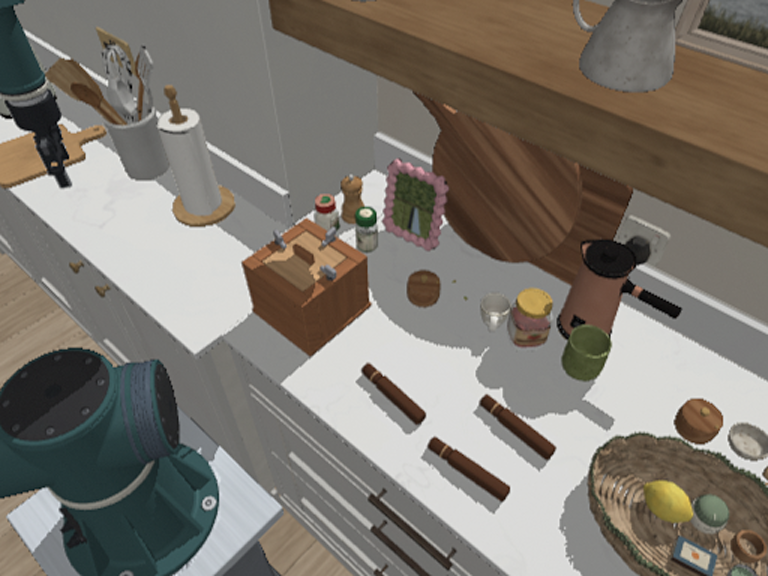

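The top view shows three muddlers (1.5x pixels, about (426,341), (524,296), (518,353)), with the block around (288,314) and its buttons at left, right and far. Next I'll measure more closely.

```bash
cat >> h.py <<'E'
def muddlers(im,z=.020):
    hsv=cv2.cvtColor(im,cv2.COLOR_BGR2HSV)
    m=((im.max(2)<115)&(hsv[...,1]>70)).astype(np.uint8); m[:165]=0; m[262:]=0; m[:,:232]=0; m[:,388:]=0
    out=[]
    n,l,st,c=cv2.connectedComponentsWithStats(m)
    for i in range(1,n):
        if st[i,4]<150: continue
        ys,xs=np.nonzero(l==i); r=cv2.minAreaRect(np.c_[xs,ys].astype(np.float32)); b=cv2.boxPoints(r)
        W=np.array([pix2w("top",q,z)[:2] for q in np.c_[xs,ys]]); 
        mu=W.mean(0); u=np.linalg.svd(W-mu,full_matrices=False)[2][0]; u*=np.sign(u[1])
        pr=(W-mu)@u; ce=mu+u*(pr.max()+pr.min())/2
        out.append((ce,u,np.ptp(pr),st[i,4]))
    return out
E
python3 - <<'E'
from h import *
im=ctrl.capture("top")
cv2.imwrite("pics/blk.png",cv2.resize(im[165:255,150:240],None,fx=6.6,fy=6.6,interpolation=cv2.INTER_CUBIC))
for ce,u,L,a in muddlers(im): print(ce.round(4),u.round(3),np.degrees(np.arctan2(u[1],u[0])).round(1),L.round(3),a)
E
```

```text
[ 0.5092 -0.3628] [0.079 0.997] 85.5 0.141 234
[ 0.4196 -0.1582] [0.107 0.994] 83.9 0.14 205
[ 0.3924 -0.3441] [-0.048  0.999] 92.8 0.143 241
```

View pics/blk.png

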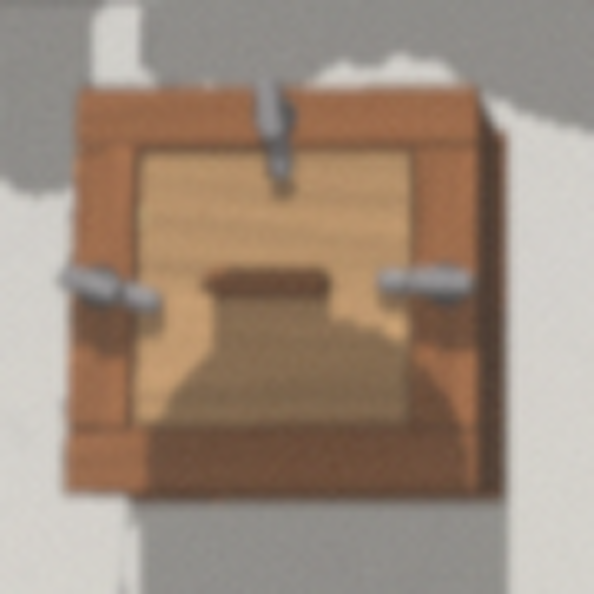

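The crop (6.6x, offset 150,165) shows the rim corners at (78,90), (478,90), (478,495) and (66,492), and the panel corners at (138,152), (411,152), (411,428) and (133,424). The handle runs (207,283)–(330,283). The tongue tips are at left (160,302), right (380,281) and far (283,190).

```bash
python3 - <<'E'
from h import *
f=lambda x,y,z:pix2w("top",(150+(x+.5)/6.6-.5,165+(y+.5)/6.6-.5),z)[:2]
rim=np.array([f(*q,.145) for q in((78,90),(478,90),(478,495),(66,492))]);pan=np.array([f(*q,.145) for q in((138,152),(411,152),(411,428),(133,424))])
for n,P in(("rim",rim),("pan",pan)):
    e=np.diff(np.vstack([P,P[:1]]),axis=0);print(n,P.round(4).tolist(),"c",P.mean(0).round(4),np.linalg.norm(e,axis=1).round(4),[(np.degrees(np.arctan2(d[1],d[0]))).round(1) for d in e])
print("handle",f(207,272,.169),f(330,272,.169))
for n,a,b in(("L",(65,272),(160,300)),("R",(470,282),(380,281)),("F",(265,88),(283,190))):
    A=f(*a,.1675);B=f(*b,.1565);d=B-A;print(n,A,B,np.linalg.norm(d),np.degrees(np.arctan2(d[1],d[0])))
E
```

```text
rim [[0.5496, 0.1865], [0.5484, 0.0198], [0.3813, 0.0188], [0.3838, 0.1862]] c [0.4658 0.1029] [0.1667 0.1671 0.1674 0.1658] [np.float64(-90.4), np.float64(-179.7), np.float64(89.1), np.float64(0.1)]
pan [[0.5233, 0.1608], [0.5225, 0.0475], [0.4086, 0.0463], [0.4111, 0.1598]] c [0.4664 0.1036] [0.1133 0.1139 0.1135 0.1122] [np.float64(-90.4), np.float64(-179.4), np.float64(88.7), np.float64(0.5)]
handle [0.47066772 0.12645116] [0.47030193 0.07697106]
L [0.47124146 0.1839215 ] [0.46063972 0.1476764 ] 0.03776380350505303 -106.3042791601545
R [0.46599206 0.02072936] [0.46772652 0.05832321] 0.0376338363540819 87.35843308730628
F [0.54595552 0.10484102] [0.50540615 0.09850329] 0.04104167255977265 -171.11673024803667
```

```bash
cat >> h.py <<'E'
def goal(x,y,z,a,flip=False):
    """turn about tool z (deg) first, then shift (mm) in the turned tool frame (tool down)"""
    p,R,s=pose(); a0=np.degrees(np.arctan2(R[1,1],R[0,1])); t=(a0-a+180)%360-180
    if flip: t=(a0-a+90)%180-90
    r=np.radians(a0-t); d=np.array([x,y,z])-p
    print("turn z",round(t,1),"then shift",(1e3*np.array([d@[-np.sin(r),np.cos(r),0],d@[np.cos(r),np.sin(r),0],-d[2]])).round(1),"| now",p.round(4),"angy",round(a0,1),"tilt",np.degrees(np.arccos(-R[2,2])).round(2),"j6",round(s["joint_pos"][5],2),"t",s["time_s"])
E
python3 -c "
from h import *
goal(.4665,.174,.25,-16.3)"
```

```text
turn z 80.2 then shift [-293.2  296.7    6.3] | now [0.2641 0.5387 0.2563] angy 63.9 tilt 0.01 j6 -0.12 t 1.25
```

```bash
python3 -m handwheel '[[[0,0,8.02,0,0,0,40],[0,0,8.02,0,0,0,40],[0,0,8.02,0,0,0,40],[0,0,8.02,0,0,0,40],[0,0,8.02,0,0,0,40],[0,0,8.02,0,0,0,40],[0,0,8.02,0,0,0,40],[0,0,8.02,0,0,0,40],[0,0,8.02,0,0,0,40],[0,0,8.02,0,0,0,40]]]' 40
python3 -m handwheel '[[[0,0,0,-29.3,29.7,0.6,40],[0,0,0,-29.3,29.7,0.6,40],[0,0,0,-29.3,29.7,0.6,40],[0,0,0,-29.3,29.7,0.6,40],[0,0,0,-29.3,29.7,0.6,40],[0,0,0,-29.3,29.7,0.6,40],[0,0,0,-29.3,29.7,0.6,40],[0,0,0,-29.3,29.7,0.6,40],[0,0,0,-29.3,29.7,0.6,40],[0,0,0,-29.3,29.7,0.6,40],[0,0,0,0,0,0,40],[0,0,0,0,0,0,40]]]'
python3 -c "
from h import *
goal(.4665,.174,.173,-16.3)"
```

```text
time_s: 2.25
ee_pos: [0.2641, 0.5387, 0.2563]
orientation: [0.0, 0.802, 0.597, -0.0]
ft_force: [0.6, -0.5, 0.0]
grip_width: 0.0401
grip_force: 0.0
time_s: 3.45
ee_pos: [0.4672, 0.1734, 0.2503]
orientation: [-0.0, 0.801, 0.599, -0.0]
ft_force: [0.3, 0.2, -1.1]
grip_width: 0.0398
grip_force: 0.0
turn z -0.2 then shift [ 0.4 -0.8 77.3] | now [0.4672 0.1734 0.2503] angy -16.5 tilt 0.02 j6 0.5 t 3.45
```

```bash
python3 -m handwheel '[[[0,0,0,0,0,25,35],[0,0,0,0,0,25,35],[0,0,0,0,0,17,35],[0,0,0,0,0,10,35],[0,0,0,0,0,0,0],[0,0,0,0,0,0,0],[0,0,0,0,0,0,0],[0,0,0,0,0,0,0],[0,0,0,0,0,0,0],[0,0,0,0,0,0,0],[0,0,0,0,0,0,0],[0,0,0,0,0,0,0]]]' 40
python3 -c "
from h import *
snap('top','g1.png',(130,150,120,100),6)"
```

```text
time_s: 4.65
ee_pos: [0.4658, 0.1749, 0.1736]
orientation: [-0.001, 0.8, 0.599, -0.0]
ft_force: [-3.8, 5.7, -3.1]
grip_width: 0.009
grip_force: 42.3
```

View pics/g1.png

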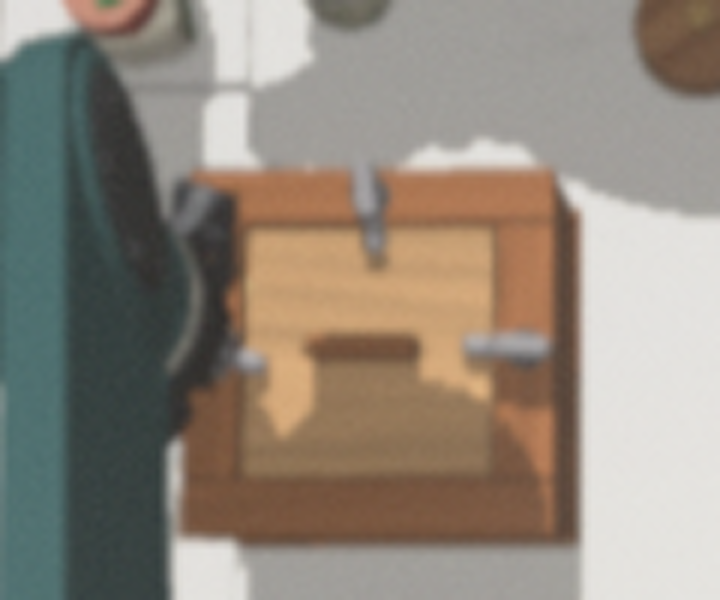

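The crop shows the gripper closed on the left button, whose tongue tip still shows at about (255,360). The opening reads 9 mm, so the rib is held. I'll turn it now.

```bash
python3 -m handwheel '[[[0,0,7,0,0,0,0],[0,0,7,0,0,0,0],[0,0,7,0,0,0,0],[0,0,7,0,0,0,0],[0,0,7,0,0,0,0],[0,0,7,0,0,0,0],[0,0,7,0,0,0,0],[0,0,7,0,0,0,0],[0,0,7,0,0,0,0],[0,0,7,0,0,0,0],[0,0,2,0,0,0,0],[0,0,0,0,0,0,0],[0,0,0,0,0,0,0]]]'
python3 -m handwheel '[[[0,0,0,0,0,0,35],[0,0,0,0,0,0,35],[0,0,0,0,0,0,35],[0,0,0,0,0,0,35],[0,0,0,0,0,-25,35],[0,0,0,0,0,-30,35],[0,0,0,0,0,-25,35],[0,0,0,0,0,0,35]]]'
python3 -c "
from h import *
goal(.537,.1028,.25,-81)"
```

```text
time_s: 6.0
ee_pos: [0.465, 0.1757, 0.1736]
orientation: [-0.001, 1.0, 0.014, -0.001]
ft_force: [-5.8, 8.9, 0.0]
grip_width: 0.0089
grip_force: 42.5
time_s: 6.8
ee_pos: [0.4694, 0.1745, 0.2569]
orientation: [-0.001, 1.0, 0.015, 0.004]
ft_force: [1.1, -0.8, 0.7]
grip_width: 0.035
grip_force: 0.0
turn z -7.3 then shift [55.5 81.4  6.9] | now [0.4694 0.1745 0.2569] angy -88.3 tilt 0.42 j6 1.76 t 6.8
```

```bash
python3 -m handwheel '[[[0,0,-7.3,0,0,0,35],[0,0,0,18,27,0,35],[0,0,0,18,27,0,35],[0,0,0,18,27,0,35],[0,0,0,0,0,0,35],[0,0,0,0,0,0,35],[0,0,0,0,0,0,35]]]'
python3 -c "
from h import *
goal(.536,.104,.173,-81)
snap('top','g2.png',(130,150,120,100),6)"
```

```text
time_s: 7.5
ee_pos: [0.5317, 0.1029, 0.2526]
orientation: [-0.0, 0.997, 0.078, -0.001]
ft_force: [-0.1, 0.7, 0.2]
grip_width: 0.0348
grip_force: 0.0
turn z -0.0 then shift [ 4.4 -0.4 79.6] | now [0.5317 0.1029 0.2526] angy -81.0 tilt 0.11 j6 1.48 t 7.5
```

View pics/g2.png

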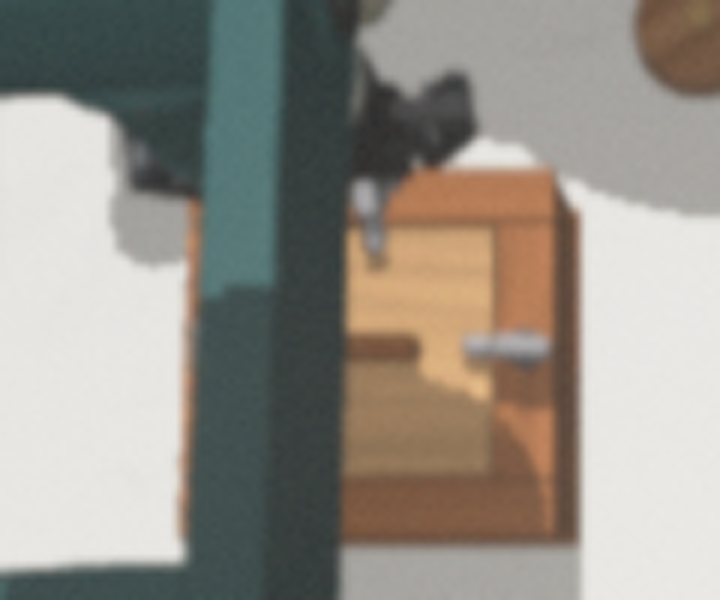

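The picture shows the gripper over the far button (tongue tip at about (375,260)), with the arm hiding the left button. I'll go down and turn the far one.

```bash
python3 -m handwheel '[[[0,0,0,4,0,25,35],[0,0,0,0,0,25,35],[0,0,0,0,0,18,35],[0,0,0,0,0,11.5,35],[0,0,0,0,0,0,0],[0,0,0,0,0,0,0],[0,0,0,0,0,0,0],[0,0,0,0,0,0,0],[0,0,0,0,0,0,0],[0,0,0,0,0,0,0],[0,0,0,0,0,0,0],[0,0,0,0,0,0,0]]]' 40

```

```text
time_s: 8.75
ee_pos: [0.5361, 0.1045, 0.174]
orientation: [-0.001, 0.997, 0.078, -0.0]
ft_force: [-0.3, 5.2, -6.9]
grip_width: 0.0092
grip_force: 43.3
```

```bash
python3 -m handwheel '[[[0,0,-7,0,0,0,0],[0,0,-7,0,0,0,0],[0,0,-7,0,0,0,0],[0,0,-7,0,0,0,0],[0,0,-7,0,0,0,0],[0,0,-7,0,0,0,0],[0,0,-7,0,0,0,0],[0,0,-7,0,0,0,0],[0,0,-7,0,0,0,0],[0,0,-7,0,0,0,0],[0,0,-7,0,0,0,0],[0,0,-2,0,0,0,0],[0,0,0,0,0,0,0],[0,0,0,0,0,0,0]]]'
python3 -m handwheel '[[[0,0,0,0,0,0,35],[0,0,0,0,0,0,35],[0,0,0,0,0,0,35],[0,0,0,0,0,0,35],[0,0,0,0,0,-25,35],[0,0,0,0,0,-30,35],[0,0,0,0,0,-25,35],[0,0,0,0,0,0,35],[0,0,0,0,0,0,35],[0,0,0,0,0,0,35]]]'
python3 -c "
from h import *
goal(.465,.033,.25,-2.6)"
```

```text
time_s: 10.15
ee_pos: [0.5368, 0.1041, 0.174]
orientation: [-0.0, 0.72, 0.694, 0.001]
ft_force: [0.2, 5.1, -7.6]
grip_width: 0.0093
grip_force: 43.1
time_s: 11.15
ee_pos: [0.536, 0.103, 0.2528]
orientation: [-0.001, 0.719, 0.695, -0.001]
ft_force: [0.3, 0.3, -0.8]
grip_width: 0.0349
grip_force: 0.0
turn z 0.6 then shift [-73.1 -67.7   2.8] | now [0.536  0.103  0.2528] angy -2.0 tilt 0.11 j6 0.1 t 11.15
```

```bash
python3 -m handwheel '[[[0,0,0,-24,-23,0,35],[0,0,0,-24,-23,0,35],[0,0,0,-24,-22.5,0,35],[0,0,0,0,0,0,35],[0,0,0,0,0,0,35],[0,0,0,0,0,0,35]]]'
python3 -m handwheel '[[[0,0,0,0,0,25,35],[0,0,0,0,0,25,35],[0,0,0,0,0,18,35],[0,0,0,0,0,11.5,35],[0,0,0,0,0,0,0],[0,0,0,0,0,0,0],[0,0,0,0,0,0,0],[0,0,0,0,0,0,0],[0,0,0,0,0,0,0],[0,0,0,0,0,0,0],[0,0,0,0,0,0,0],[0,0,0,0,0,0,0]]]' 40

```

```text
time_s: 11.75
ee_pos: [0.4663, 0.0339, 0.2534]
orientation: [-0.0, 0.719, 0.695, 0.0]
ft_force: [0.1, -0.3, -0.5]
grip_width: 0.035
grip_force: 0.0
time_s: 12.95
ee_pos: [0.4656, 0.0338, 0.1743]
orientation: [-0.0, 0.719, 0.695, 0.0]
ft_force: [-0.4, 2.9, -6.7]
grip_width: 0.009
grip_force: 42.4
```

```bash
python3 -m handwheel '[[[0,0,7,0,0,0,0],[0,0,7,0,0,0,0],[0,0,7,0,0,0,0],[0,0,7,0,0,0,0],[0,0,7,0,0,0,0],[0,0,7,0,0,0,0],[0,0,7,0,0,0,0],[0,0,7,0,0,0,0],[0,0,7,0,0,0,0],[0,0,7,0,0,0,0],[0,0,7,0,0,0,0],[0,0,7,0,0,0,0],[0,0,2,0,0,0,0],[0,0,0,0,0,0,0],[0,0,0,0,0,0,0]]]'
python3 -m handwheel '[[[0,0,0,0,0,0,35],[0,0,0,0,0,0,35],[0,0,0,0,0,0,35],[0,0,0,0,0,0,35],[0,0,0,0,0,-25,35],[0,0,0,0,0,-30,35],[0,0,0,0,0,-25,35],[0,0,0,0,0,0,35],[0,0,0,0,0,0,35],[0,0,0,0,0,0,35]]]'
python3 -c "
from h import *
goal(.4665,.104,.25,-1)"
```

```text
time_s: 14.45
ee_pos: [0.4654, 0.0339, 0.1743]
orientation: [-0.0, 1.0, 0.018, -0.0]
ft_force: [-2.0, 4.6, -6.1]
grip_width: 0.0094
grip_force: 42.7
time_s: 15.45
ee_pos: [0.465, 0.0336, 0.2534]
orientation: [0.0, 1.0, 0.017, -0.001]
ft_force: [-0.1, 0.1, -0.4]
grip_width: 0.0351
grip_force: 0.0
turn z -87.0 then shift [70.4  0.2  3.4] | now [0.465  0.0336 0.2534] angy -88.0 tilt 0.1 j6 1.46 t 15.45
```

```bash
python3 -m handwheel '[[[0,0,-8.5,0,0,0,35],[0,0,-8.5,0,0,0,35],[0,0,-8.5,0,0,0,35],[0,0,-8.5,0,0,0,35],[0,0,-8.5,0,0,0,35],[0,0,-8.5,0,0,0,35],[0,0,-8.5,0,0,0,35],[0,0,-8.5,0,0,0,35],[0,0,-8.5,0,0,0,35],[0,0,-8.5,0,0,0,35],[0,0,-2,0,0,0,35],[0,0,0,-45,0,0,35],[0,0,0,-45,0,0,35],[0,0,0,-45,0,0,35],[0,0,0,-45,0,0,35],[0,0,0,0,0,0,35],[0,0,0,0,0,0,35]]]'
python3 - <<'E'
from h import *
snap('top','g3.png',(150,165,90,90),6.6)
for ce,u,L,a in muddlers(ctrl.capture("top")): print(ce.round(4),np.degrees(np.arctan2(u[1],u[0])).round(1),L.round(3),a)
E
```

```text
time_s: 17.15
ee_pos: [0.4617, -0.1469, 0.253]
orientation: [-0.001, 0.714, 0.7, -0.0]
ft_force: [-1.1, 0.0, 1.0]
grip_width: 0.0349
grip_force: 0.0
[ 0.5651 -0.1184] 154.6 0.115 272
[ 0.574  -0.2533] 79.1 0.174 1163
[ 0.4522 -0.3181] 158.2 0.302 943
[ 0.3935 -0.3664] 93.3 0.098 175
```

View pics/g3.png

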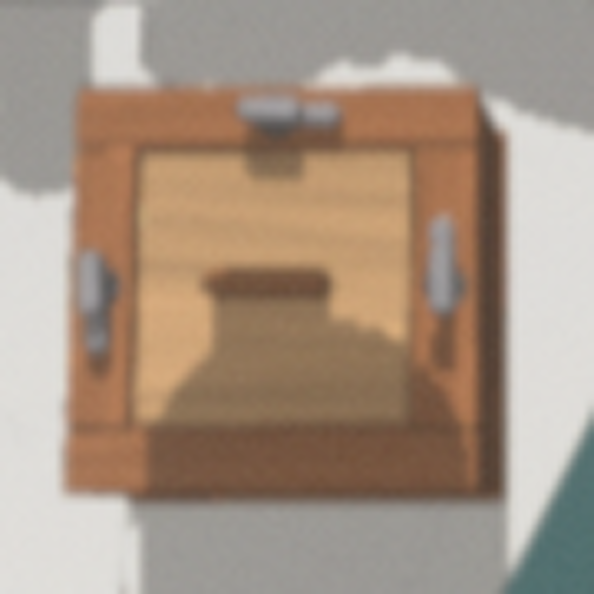

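All three buttons are aside: the left tongue points near (tip (95,355)), the right one far (440,215), and the far one right (340,113). Next is the handle.

```bash
python3 -m handwheel '[[[0,0,0,45,0.6,0,40],[0,0,0,45,0.6,0,40],[0,0,0,45,0.6,0,40],[0,0,0,45,0.6,0,40],[0,0,0,45,0.6,0,40],[0,0,0,26,0.6,0,40],[0,0,0,0,0,0,40],[0,0,0,0,0,0,40],[0,0,0,0,0,0,40]]]'
python3 -c "
from h import *
goal(.466,.1045,.174,-.5)"
```

```text
time_s: 18.15
ee_pos: [0.4701, 0.1044, 0.2541]
orientation: [-0.0, 0.713, 0.701, -0.0]
ft_force: [0.2, 0.2, -0.3]
grip_width: 0.0398
grip_force: 0.0
turn z -0.5 then shift [ 0.1 -4.1 80.1] | now [0.4701 0.1044 0.2541] angy -1.0 tilt 0.05 j6 0.09 t 18.15
```

```bash
python3 -m handwheel '[[[0,0,-0.5,0,-3.5,25,40],[0,0,0,0,0,25,40],[0,0,0,0,0,18,40],[0,0,0,0,0,11,40],[0,0,0,0,0,0,0],[0,0,0,0,0,0,0],[0,0,0,0,0,0,0],[0,0,0,0,0,0,0],[0,0,0,0,0,0,0],[0,0,0,0,0,0,0],[0,0,0,0,0,0,0],[0,0,0,0,0,0,0]]]' 70

```

```text
time_s: 19.35
ee_pos: [0.4674, 0.1045, 0.1759]
orientation: [0.0, 0.71, 0.704, 0.0]
ft_force: [-1.7, -1.7, 6.3]
grip_width: 0.0102
grip_force: 70.9
```

```bash
python3 -m handwheel '[[[0,0,0,0,0,-4,0],[0,0,0,0,0,-4,0],[0,0,0,0,0,-4,0],[0,0,0,0,0,-8,0],[0,0,0,0,0,-20,0],[0,0,0,0,0,-30,0],[0,0,0,0,0,-20,0],[0,0,0,0,0,0,0],[0,0,0,0,0,0,0]]]'
python3 -c "
from h import *
snap('scene','g4.png',(100,100,250,150),3)
goal(.40,.31,.27,-.5)"
```

```text
time_s: 20.25
ee_pos: [0.4671, 0.1046, 0.2655]
orientation: [0.0, 0.71, 0.704, 0.0]
ft_force: [0.3, -0.5, -2.7]
grip_width: 0.0104
grip_force: 69.9
turn z -0.0 then shift [204.9 -68.3  -5.3] | now [0.4665 0.1045 0.2647] angy -0.5 tilt 0.06 j6 0.08 t 20.3
```

View pics/g4.png

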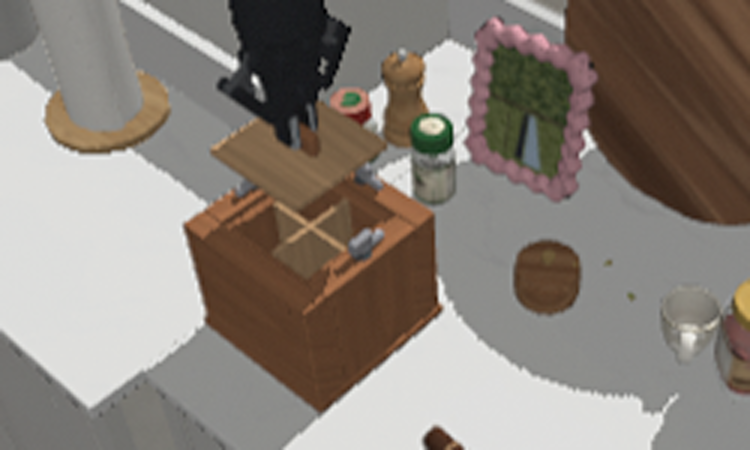

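The panel (around (300,150) in the crop) is up and level in the fingers, and the wells show below it. I'm taking it to the left of the block.

```bash
python3 -m handwheel '[[[0,0,0,34,-11.4,0,0],[0,0,0,34,-11.4,0,0],[0,0,0,34,-11.4,0,0],[0,0,0,34,-11.4,0,0],[0,0,0,34,-11.4,0,0],[0,0,0,34,-11.4,0,0],[0,0,0,0,0,0,0],[0,0,0,0,0,40,0],[0,0,0,0,0,40,0],[0,0,0,0,0,40,0],[0,0,0,0,0,40,0],[0,0,0,0,0,35,0],[0,0,0,0,0,20,0],[0,0,0,0,0,0,0],[0,0,0,0,0,0,0],[0,0,0,0,0,0,0]]]'

```

```text
time_s: 21.9
ee_pos: [0.4013, 0.3093, 0.0512]
orientation: [0.0, 0.71, 0.704, 0.001]
ft_force: [-0.6, 0.2, -0.3]
grip_width: 0.0103
grip_force: 69.7
```

```bash
python3 -m handwheel '[[[0,0,0,0,0,4,0],[0,0,0,0,0,4,0],[0,0,0,0,0,2,0],[0,0,0,0,0,0,0],[0,0,0,0,0,0,0]]]'

```

```text
time_s: 22.4
ee_pos: [0.4006, 0.3092, 0.0403]
orientation: [0.0, 0.71, 0.704, -0.0]
ft_force: [0.1, -0.7, -1.6]
grip_width: 0.0103
grip_force: 69.8
```

```bash
python3 -m handwheel '[[[0,0,0,0,0,1,0],[0,0,0,0,0,0,0],[0,0,0,0,0,0,0]]]'
python3 -m handwheel '[[[0,0,0,0,0,0,15],[0,0,0,0,0,0,25],[0,0,0,0,0,0,40],[0,0,0,0,0,0,40],[0,0,0,0,0,0,40],[0,0,0,0,0,-10,40],[0,0,0,0,0,-40,40],[0,0,0,0,0,-50,40],[0,0,0,0,0,-50,40],[0,0,0,0,0,-50,40],[0,0,0,0,0,0,40]]]'
python3 - <<'E'
from h import *
snap('scene','g5.png',None,1.5)
for ce,u,L,a in muddlers(ctrl.capture("top")): print(ce.round(4),np.degrees(np.arctan2(u[1],u[0])).round(1),L.round(3),a)
p,R,s=pose();print(p,s["joint_pos"])
E
```

```text
time_s: 22.7
ee_pos: [0.4006, 0.3092, 0.0393]
orientation: [0.0, 0.71, 0.704, -0.0]
ft_force: [0.7, 0.2, -1.9]
grip_width: 0.0104
grip_force: 69.8
time_s: 23.8
ee_pos: [0.4043, 0.3114, 0.2471]
orientation: [0.002, 0.71, 0.704, 0.007]
ft_force: [1.3, 0.3, -0.5]
grip_width: 0.0402
grip_force: 0.0
[ 0.5091 -0.3614] 85.9 0.138 229
[ 0.4176 -0.1766] 83.9 0.104 169
[ 0.3925 -0.3441] 92.8 0.143 240
[0.40120886 0.30956914 0.24139768] [ 5.20822668e-01  2.38268066e-01  1.72984792e+00 -4.89828173e-05
  1.16941302e+00  5.29812364e-01]
```

View pics/g5.png

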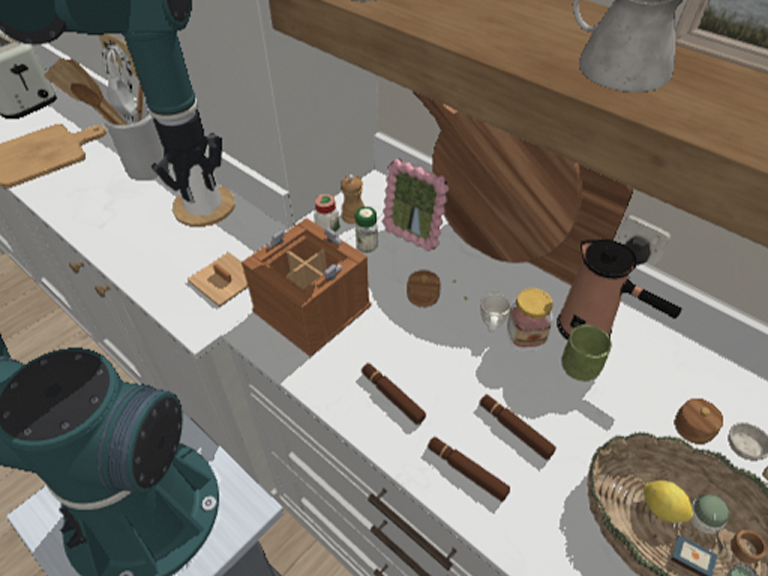

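The panel lies flat left of the block (about (220,280)), and the muddlers are unmoved. Next I'll test over the block which way the wrist can tilt.

```bash
python3 -m handwheel '[[[0,0,0,0,0,-40,45],[0,0,0,0,0,-40,45],[0,0,0,-40,13,-15,45],[0,0,0,-40,13,-15,45],[0,0,0,-40,13,-15,45],[0,0,0,-40,13,-15,45],[0,0,0,-40,13,-15,45],[0,0,0,0,0,0,45],[0,0,0,0,0,0,45]]]'
python3 -m handwheel '[[[0,8,0,0,0,0,45],[0,8,0,0,0,0,45],[0,8,0,0,0,0,45],[0,8,0,0,0,0,45],[0,8,0,0,0,0,45],[0,8,0,0,0,0,45],[0,8,0,0,0,0,45],[0,0,0,0,0,0,45],[0,0,0,0,0,0,45]]]'
python3 -c "
from h import *
p,R,s=pose();print(p,R.round(2).tolist(),np.round(s['joint_pos'],2))"
```

```text
time_s: 24.8
ee_pos: [0.4633, 0.1078, 0.3929]
orientation: [-0.001, 0.711, 0.703, -0.001]
ft_force: [0.1, 1.3, 0.4]
grip_width: 0.0449
grip_force: 0.0
time_s: 25.7
ee_pos: [0.4633, 0.1093, 0.3931]
orientation: [-0.332, 0.628, 0.621, 0.332]
ft_force: [0.2, 0.3, 0.6]
grip_width: 0.0449
grip_force: 0.0
[0.46327698 0.10931518 0.39312708] [[0.01, 1.0, 0.0], [0.56, -0.01, 0.83], [0.83, -0.0, -0.56]] [-0.51  0.22  1.75  0.82  1.72 -0.62]
```

```bash
python3 -m handwheel '[[[0,8,0,0,0,0,45],[0,8,0,0,0,0,45],[0,8,0,0,0,0,45],[0,8,0,0,0,0,45],[0,0,0,0,0,0,45],[0,0,0,0,0,0,45]]]'
python3 -c "
from h import *
p,R,s=pose();print(p,R.round(2).tolist(),np.round(s['joint_pos'],2))"
```

```text
time_s: 26.3
ee_pos: [0.4637, 0.1097, 0.3941]
orientation: [-0.489, 0.511, 0.508, 0.491]
ft_force: [-0.5, -0.5, 0.9]
grip_width: 0.0453
grip_force: 0.0
[0.4636766  0.10968399 0.39408227] [[0.0, 1.0, 0.01], [0.04, -0.01, 1.0], [1.0, -0.0, -0.04]] [-0.61  0.51  1.87  1.08  1.94 -0.92]
```

The tool can point +y (wrist on the right) up to horizontal. The plan is to grasp with −20° tilt, swing +90°, and release at +70° over a well.

```bash
cat >> h.py <<'E'
def Rg(a,tilt):
    r=np.radians(a);y=np.array([np.cos(r),np.sin(r),0]);z=np.array([0,0,-1.]);R=np.c_[np.cross(y,z),y,z]
    return R@Ro.from_euler('y',tilt,degrees=True).as_matrix()
def goalR(x,y,z,a,tilt):
    p,R,s=pose();T=Rg(a,tilt);rv=np.degrees(Ro.from_matrix(R.T@T).as_rotvec())
    print("rotvec",rv.round(2),"|",np.linalg.norm(rv).round(1),"then shift",(1e3*T.T@(np.array([x,y,z])-p)).round(1),"now",p.round(4),"grip",round(s["grip_width"],4),"j",np.round(s["joint_pos"],2),"t",s["time_s"])
def grasp(c,ang,s=.022,z=.029,tilt=-20):
    """bar centre c, bar angle ang (towards +y end): TCP target"""
    u=np.array([np.cos(np.radians(ang)),np.sin(np.radians(ang))]);d=(z-.012)*np.tan(np.radians(-tilt))
    g=np.array(c)+u*(s+d);return g[0],g[1],z,ang-90,tilt
E
python3 - <<'E'
from h import *
g=grasp((.4205,-.160),83.9);print(np.round(g,4))
goalR(g[0],g[1],.2,g[3],g[4])
E
```

```text
[  0.4235  -0.132    0.029   -6.1    -20.    ]
rotvec [  -3.8  -107.65    5.53] | 107.9 then shift [-163.4  -14.3  266. ] now [0.4637 0.1097 0.3941] grip 0.0453 j [-0.61  0.51  1.87  1.08  1.94 -0.92] t 26.3
```

```bash
python3 -m handwheel '[[[-0.27,-7.69,0.395,0,0,0,55],[-0.27,-7.69,0.395,0,0,0,55],[-0.27,-7.69,0.395,0,0,0,55],[-0.27,-7.69,0.395,0,0,0,55],[-0.27,-7.69,0.395,0,0,0,55],[-0.27,-7.69,0.395,0,0,0,55],[-0.27,-7.69,0.395,0,0,0,55],[-0.27,-7.69,0.395,0,0,0,55],[-0.27,-7.69,0.395,0,0,0,55],[-0.27,-7.69,0.395,0,0,0,55],[-0.27,-7.69,0.395,0,0,0,55],[-0.27,-7.69,0.395,0,0,0,55],[-0.27,-7.69,0.395,0,0,0,55],[-0.27,-7.69,0.395,0,0,0,55],[0,0,0,0,0,0,55]]]'
python3 -m handwheel '[[[0,0,0,-20.4,-1.8,33.2,55],[0,0,0,-20.4,-1.8,33.2,55],[0,0,0,-20.4,-1.8,33.2,55],[0,0,0,-20.4,-1.8,33.2,55],[0,0,0,-20.4,-1.8,33.2,55],[0,0,0,-20.4,-1.8,33.2,55],[0,0,0,-20.4,-1.8,33.2,55],[0,0,0,-20.4,-1.8,33.2,55],[0,0,0,0,0,0,55],[0,0,0,0,0,0,55]]]'
python3 - <<'E'
from h import *
goalR(*grasp((.4205,-.160),83.9))
snap("scene","g6.png",(150,150,240,180),3.3)
E
```

```text
time_s: 27.8
ee_pos: [0.4637, 0.1119, 0.3969]
orientation: [0.118, 0.732, 0.659, -0.125]
ft_force: [0.2, 0.2, -0.7]
grip_width: 0.0549
grip_force: 0.0
time_s: 28.8
ee_pos: [0.4234, -0.1325, 0.2013]
orientation: [0.116, 0.735, 0.656, -0.126]
ft_force: [-0.1, 1.4, 0.7]
grip_width: 0.0549
grip_force: 0.0
rotvec [ 0.18 -0.28 -0.43] | 0.5 then shift [ 59.4   0.  161.8] now [ 0.4234 -0.1325  0.2013] grip 0.0549 j [-0.2   0.22  1.94 -0.41  0.99  0.15] t 28.8
```

View pics/g6.png

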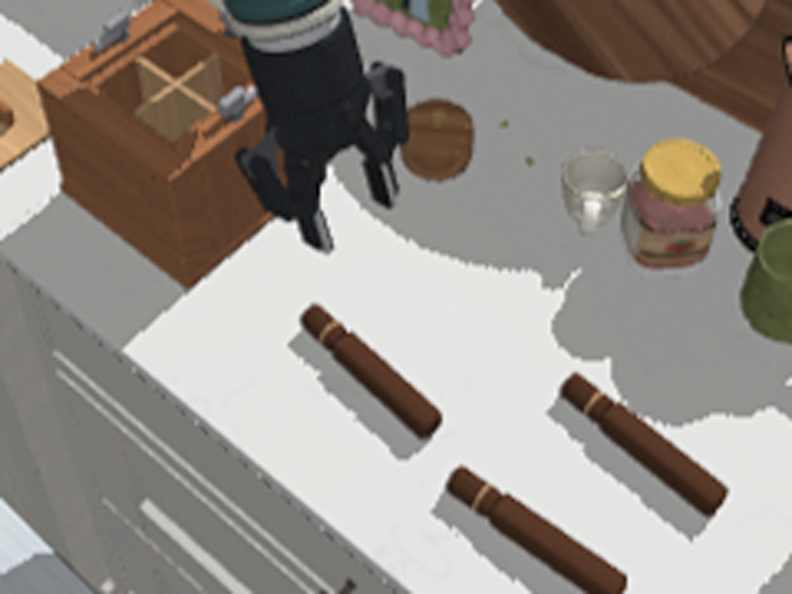

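The gripper is lined up with the first muddler (310,310)–(430,430), whose round head is on the left. I'll descend and grip.

```bash
python3 -m handwheel '[[[0,0,0,14.7,0,40,55],[0,0,0,14.7,0,40,55],[0,0,0,14.7,0,40,55],[0,0,0,8,0,22,55],[0,0,0,5,0,13,55],[0,0,0,2.3,0,6.5,55],[0,0,0,0,0,0,55],[0,0,0,0,0,0,0],[0,0,0,0,0,0,0],[0,0,0,0,0,0,0],[0,0,0,0,0,0,0],[0,0,0,0,0,0,0],[0,0,0,0,0,0,0],[0,0,0,0,0,0,0],[0,0,0,0,0,0,0]]]' 100

```

```text
time_s: 30.35
ee_pos: [0.4241, -0.1305, 0.029]
orientation: [0.116, 0.734, 0.657, -0.127]
ft_force: [0.1, 4.2, 11.0]
grip_width: 0.0221
grip_force: 98.1
```

```bash
python3 -m handwheel '[[[0,0,0,-3.4,0,-9.4,0],[0,0,0,-6.8,0,-18.8,0],[0,0,0,-13.7,0,-37.6,0],[0,0,0,-13.7,0,-37.6,0],[0,0,0,-13.7,0,-37.6,0],[0,0,0,-13.7,0,-37.6,0],[0,0,0,-13.7,0,-37.6,0],[0,0,0,-13.7,0,-37.6,0],[0,0,0,-13.7,0,-37.6,0],[0,0,0,0,0,0,0]]]'
python3 -m handwheel '[[[0,7.5,0,0,0,0,0],[0,7.5,0,0,0,0,0],[0,7.5,0,0,0,0,0],[0,7.5,0,0,0,0,0],[0,7.5,0,0,0,0,0],[0,7.5,0,0,0,0,0],[0,7.5,0,0,0,0,0],[0,7.5,0,0,0,0,0],[0,7.5,0,0,0,0,0],[0,7.5,0,0,0,0,0],[0,7.5,0,0,0,0,0],[0,7.5,0,0,0,0,0],[0,0,0,0,0,0,0],[0,0,0,0,0,0,0]]]'
python3 - <<'E'
from h import *
# well 1 (far left): block centre (.4655,.105)
goalR(.4655+.0255,.105+.0255-.017,.33,-6.1,70)
snap("scene","g7.png",(150,60,240,180),3.3)
E
```

```text
time_s: 31.35
ee_pos: [0.4254, -0.1322, 0.344]
orientation: [0.119, 0.734, 0.657, -0.124]
ft_force: [0.7, 0.2, 0.1]
grip_width: 0.0217
grip_force: 98.3
time_s: 32.75
ee_pos: [0.4228, -0.1318, 0.3371]
orientation: [-0.384, 0.61, 0.546, 0.428]
ft_force: [0.2, -0.2, -0.5]
grip_width: 0.0216
grip_force: 98.3
rotvec [ 0.18 -0.16 -0.09] | 0.3 then shift [ 79.2  41.7 238.5] now [ 0.4228 -0.1318  0.3371] grip 0.0216 j [-0.98  0.52  1.66  0.72  1.98 -0.96] t 32.75
```

View pics/g7.png

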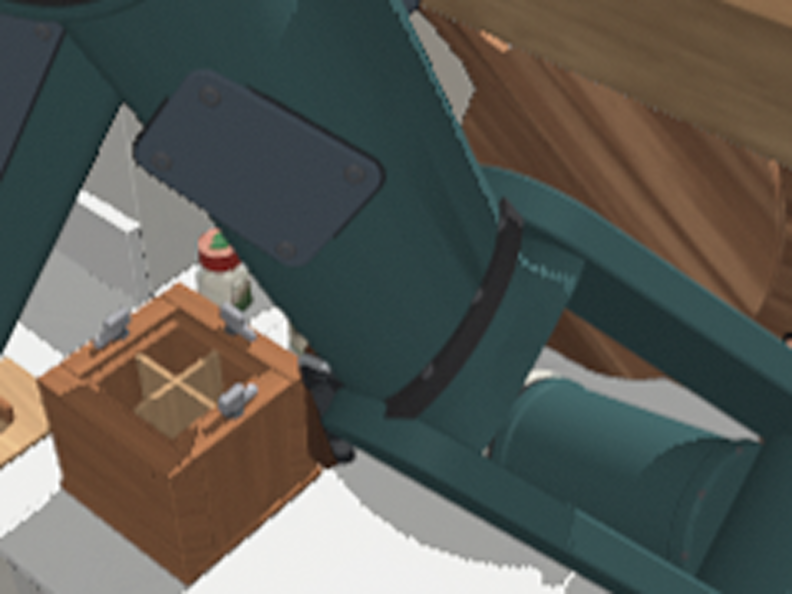

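The arm hides the bar from the scene camera, but the grip width of 21.6 mm says it is still held. Moving above the far left well and checking from there.

```bash
python3 -m handwheel '[[[0,0,0,13.2,6.95,39.75,0],[0,0,0,13.2,6.95,39.75,0],[0,0,0,13.2,6.95,39.75,0],[0,0,0,13.2,6.95,39.75,0],[0,0,0,13.2,6.95,39.75,0],[0,0,0,13.2,6.95,39.75,0],[0,0,0,0,0,0,0],[0,0,0,0,0,0,0],[0,0,0,0,0,0,0]]]'
python3 - <<'E'
from h import *
goalR(.491,.1135,.211,-6.1,70)
a=ctrl.capture("top")[140:260,130:250];b=ctrl.capture("scene")[80:200,150:270]
cv2.imwrite("pics/g8.png",np.hstack([cv2.resize(x,(400,400),interpolation=cv2.INTER_CUBIC) for x in(a,b)]))
for n,X in(("top",(.491,.1305,.227)),("top",(.491,.1305,.377)),("scene",(.491,.1305,.227)),("scene",(.491,.1305,.377))):
    q=w2pix(n,X)-np.array((130,140) if n=="top" else (150,80));print(n,(q*400/120+(400 if n=="scene" else 0)*np.array([1,0])).round())
E
```

```text
time_s: 33.7
ee_pos: [0.4918, 0.1132, 0.3323]
orientation: [-0.382, 0.609, 0.547, 0.429]
ft_force: [0.4, 0.0, -0.5]
grip_width: 0.022
grip_force: 98.4
rotvec [ 0.2  -0.1   0.14] | 0.3 then shift [-113.9   -0.8   41.7] now [0.4918 0.1132 0.3323] grip 0.022 j [-0.57  0.42  1.88  1.01  1.66 -0.84] t 33.7
top [151. 185.]
top [102. 155.]
scene [568. 204.]
scene [545.  49.]
```

View pics/g8.png

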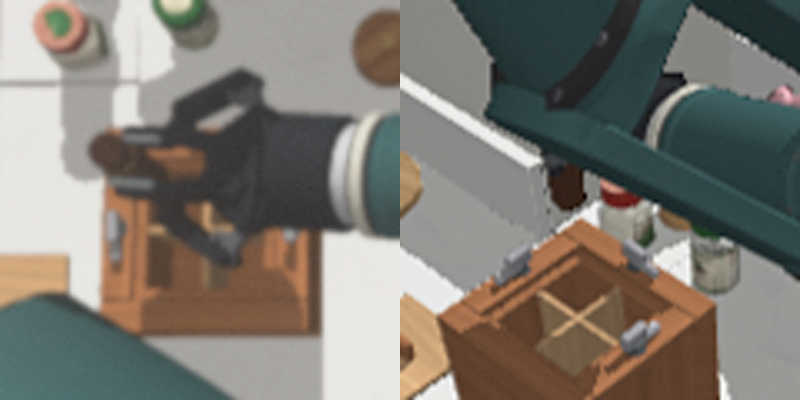

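Top view: the bar's top is at (108,150). Scene: its lower end is at (568,205). Both match prediction within a few pixels, so the bar is upright over the far left well. Lowering.

```bash
python3 -m handwheel '[[[0,0,0,-28.5,-0.4,10.4,0],[0,0,0,-28.5,-0.4,10.4,0],[0,0,0,-28.5,0,10.4,0],[0,0,0,-14,0,5.2,0],[0,0,0,-10,0,3.6,0],[0,0,0,-4.5,0,1.6,0],[0,0,0,0,0,0,0],[0,0,0,0,0,0,0]]]'
python3 -c "
from h import *
goalR(.491,.1135,.211,-6.1,70)"
```

```text
time_s: 34.6
ee_pos: [0.4914, 0.1139, 0.2108]
orientation: [-0.383, 0.609, 0.546, 0.429]
ft_force: [0.5, 0.2, -0.4]
grip_width: 0.0218
grip_force: 98.4
rotvec [ 0.2  -0.23  0.02] | 0.3 then shift [ 0.  -0.3 -0.5] now [0.4914 0.1139 0.2108] grip 0.0218 j [-0.57  0.64  1.95  1.01  1.5  -1.08] t 34.6
```

```bash
python3 -m handwheel '[[[0,0,0,0,0,0,36],[0,0,0,0,0,0,36],[0,0,0,0,0,0,36],[0,0,0,0,0,0,36],[0,0,0,0,0,0,36],[0,0,0,28,0,-10,36],[0,0,0,28,0,-10,36],[0,0,0,28,0,-10,40],[0,0,0,28,0,-10,50],[0,0,0,28,0,-10,50],[0,0,0,0,0,0,55]]]'
python3 - <<'E'
from h import *
im=ctrl.capture("top")
for ce,u,L,a in muddlers(im): print(ce.round(4),np.degrees(np.arctan2(u[1],u[0])).round(1),L.round(3),a)
for c in("top","scene"):
    for d in ctrl.mark_of(c,"muddler_1_mid"): print(c,round(d["p"],2),pix2w(c,d["position"],.012)[:2].round(4), pix2w(c,d["position"],.095)[:2].round(4))
a=im[140:260,130:250];b=ctrl.capture("scene")[80:200,150:270]
cv2.imwrite("pics/g9.png",np.hstack([cv2.resize(x,(400,400),interpolation=cv2.INTER_CUBIC) for x in(a,b)]))
E
```

```text
time_s: 35.7
ee_pos: [0.4916, 0.1143, 0.3618]
orientation: [-0.382, 0.608, 0.548, 0.43]
ft_force: [0.3, -0.4, -0.3]
grip_width: 0.0549
grip_force: 0.0Traceback (most recent call last):
  File "<stdin>", line 3, in <module>
  File "h.py", line 26, in muddlers
    W=np.array([pix2w("top",q,z)[:2] for q in np.c_[xs,ys]]);
                ~~~~~^^^^^^^^^^^
  File "h.py", line 5, in pix2w
    m=ctrl.camera_model(cam);K,R,t=[np.array(m[k],float) for k in("K","R","t")]
ValueError: time passes only in moves, steps and waits
```

```bash
sed -i 's/^from scipy/CM={c:ctrl.camera_model(c) for c in("top","scene")}\nfrom scipy/; s/m=ctrl.camera_model(cam)/m=CM[cam]/' h.py
python3 - <<'E'
from h import *
im=ctrl.capture("top")
for ce,u,L,a in muddlers(im):
    if a<300: print(ce.round(4),np.degrees(np.arctan2(u[1],u[0])).round(1),L.round(3),a)
b=ctrl.capture("scene")
for c in("top","scene"):
    for d in ctrl.mark_of(c,"muddler_1_mid"): print(c,round(d["p"],2),pix2w(c,d["position"],.012)[:2].round(4), pix2w(c,d["position"],.095)[:2].round(4))
cv2.imwrite("pics/g9.png",np.hstack([cv2.resize(x,(400,400),interpolation=cv2.INTER_CUBIC) for x in(im[150:270,130:250],b[100:220,150:270])]))
goalR(*(lambda g:(g[0],g[1],.2,g[3],g[4]))(grasp((.3925,-.346),92.8)))
E
```

```text
top 0.47 [0.5036 0.1385] [0.494  0.1239]
scene 0.42 [0.5397 0.1991] [0.4891 0.1324]
scene 0.33 [0.4575 0.1037] [0.4143 0.0455]
rotvec [  4.19 -90.06  -9.17] | 90.6 then shift [-347.2 -120.6  294.4] now [0.4908 0.1145 0.3579] grip 0.0551 j [-0.57  0.38  1.86  1.01  1.69 -0.79] t 35.95
```

View pics/g9.png

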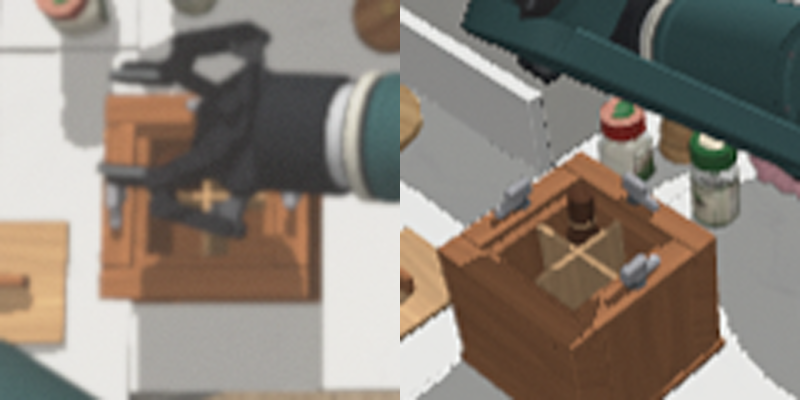

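The scene half shows the first muddler standing deep in the far left well (580,215). I'll bring the tool upright here and measure the other two.

```bash
python3 -m handwheel '[[[0.381,-8.187,-0.834,0,0,0,55],[0.381,-8.187,-0.834,0,0,0,55],[0.381,-8.187,-0.834,0,0,0,55],[0.381,-8.187,-0.834,0,0,0,55],[0.381,-8.187,-0.834,0,0,0,55],[0.381,-8.187,-0.834,0,0,0,55],[0.381,-8.187,-0.834,0,0,0,55],[0.381,-8.187,-0.834,0,0,0,55],[0.381,-8.187,-0.834,0,0,0,55],[0.381,-8.187,-0.834,0,0,0,55],[0.381,-8.187,-0.834,0,0,0,55],[0,0,0,0,0,0,55],[0,0,0,0,0,0,55]]]'
python3 - <<'E'
from h import *
im=ctrl.capture("top")
for ce,u,L,a in muddlers(im):
    if a<300: print(ce.round(4),np.degrees(np.arctan2(u[1],u[0])).round(1),L.round(3),a)
goalR(*(lambda g:(g[0],g[1],.2,g[3],g[4]))(grasp((.3925,-.346),92.8)))
E
```

```text
time_s: 37.25
ee_pos: [0.4905, 0.1153, 0.3571]
orientation: [0.125, 0.678, 0.714, -0.12]
ft_force: [-0.4, -0.8, -0.2]
grip_width: 0.0551
grip_force: 0.0
[ 0.5088 -0.3614] 85.7 0.138 219
[ 0.3929 -0.3589] 93.2 0.113 193
rotvec [-0.01 -0.06  0.04] | 0.1 then shift [-347.2 -120.6  294.2] now [0.4907 0.1144 0.3577] grip 0.0549 j [ 0.32  0.2   1.53 -0.34  1.51  0.31] t 37.3
```

```bash
python3 -m handwheel '[[[0,0,0,-31.6,-10.96,26.75,55],[0,0,0,-31.6,-10.96,26.75,55],[0,0,0,-31.6,-10.96,26.75,55],[0,0,0,-31.6,-10.96,26.75,55],[0,0,0,-31.6,-10.96,26.75,55],[0,0,0,-31.6,-10.96,26.75,55],[0,0,0,-31.6,-10.96,26.75,55],[0,0,0,-31.6,-10.96,26.75,55],[0,0,0,-31.6,-10.96,26.75,55],[0,0,0,-31.6,-10.96,26.75,55],[0,0,0,-31.6,-10.96,26.75,55],[0,0,0,0,0,0,55],[0,0,0,0,0,0,55]]]'
python3 - <<'E'
from h import *
b=ctrl.capture("scene")
for d in ctrl.mark_of("scene","muddler_1_mid"): print(round(d["p"],2),pix2w("scene",d["position"],.012)[:2].round(4))
goalR(*grasp((.3925,-.346),92.8))
E
```

```text
time_s: 38.6
ee_pos: [0.39, -0.3201, 0.2011]
orientation: [0.126, 0.681, 0.711, -0.119]
ft_force: [0.4, 0.3, 0.4]
grip_width: 0.0548
grip_force: 0.0
0.59 [0.5296 0.1879]
rotvec [ 0.11  0.02 -0.16] | 0.2 then shift [ 5.97e+01 -1.00e-01  1.62e+02] now [ 0.3913 -0.3185  0.2016] grip 0.0552 j [-0.64  0.22  1.95 -0.38  0.79 -0.44] t 38.7
```

```bash
python3 -m handwheel '[[[0,0,0,14.7,0,40,55],[0,0,0,14.7,0,40,55],[0,0,0,14.7,0,40,55],[0,0,0,8,0,22,55],[0,0,0,5,0,13,55],[0,0,0,2,0,5.5,55],[0,0,0,0,0,0,55],[0,0,0,0,0,0,0],[0,0,0,0,0,0,0],[0,0,0,0,0,0,0],[0,0,0,0,0,0,0],[0,0,0,0,0,0,0],[0,0,0,0,0,0,0],[0,0,0,0,0,0,0],[0,0,0,0,0,0,0]]]' 100

```

```text
time_s: 40.2
ee_pos: [0.3929, -0.3181, 0.0318]
orientation: [0.128, 0.679, 0.713, -0.119]
ft_force: [-0.1, 3.2, 8.4]
grip_width: 0.0215
grip_force: 98.2
```

```bash
python3 -m handwheel '[[[0,0,0,-3.4,0,-9.4,0],[0,0,0,-6.8,0,-18.8,0],[0,0,0,-13.7,0,-37.6,0],[0,0,0,-13.7,0,-37.6,0],[0,0,0,-13.7,0,-37.6,0],[0,0,0,-13.7,0,-37.6,0],[0,0,0,-13.7,0,-37.6,0],[0,0,0,-13.7,0,-37.6,0],[0,0,0,-13.7,0,-37.6,0],[0,0,0,37.6,0,-13.7,0],[0,0,0,37.6,0,-13.7,0],[0,0,0,37.6,0,-13.7,0],[0,0,0,37.6,0,-13.7,0],[0,0,0,37.6,0,-13.7,0],[0,0,0,0,0,0,0],[0,0,0,0,0,0,0]]]'
python3 -m handwheel '[[[0,7.5,0,0,0,0,0],[0,7.5,0,0,0,0,0],[0,7.5,0,0,0,0,0],[0,7.5,0,0,0,0,0],[0,7.5,0,0,0,0,0],[0,7.5,0,0,0,0,0],[0,7.5,0,0,0,0,0],[0,7.5,0,0,0,0,0],[0,7.5,0,0,0,0,0],[0,7.5,0,0,0,0,0],[0,7.5,0,0,0,0,0],[0,7.5,0,0,0,0,0],[0,0,0,0,0,0,0],[0,0,0,0,0,0,0]]]'
python3 - <<'E'
from h import *
goalR(.440,.1305-.017,.335,2.8,70)
E
```

```text
time_s: 41.8
ee_pos: [0.3817, -0.1171, 0.3408]
orientation: [0.127, 0.678, 0.714, -0.119]
ft_force: [-0.3, -0.6, -0.4]
grip_width: 0.0211
grip_force: 98.1
time_s: 43.2
ee_pos: [0.3817, -0.1193, 0.3395]
orientation: [-0.414, 0.566, 0.593, 0.396]
ft_force: [-0.1, 0.4, -0.6]
grip_width: 0.0216
grip_force: 98.1
rotvec [0.16 0.16 0.03] | 0.2 then shift [ 74.3  69.6 217.3] now [ 0.3817 -0.1193  0.3395] grip 0.0216 j [-0.96  0.51  1.66  0.6   2.04 -1.06] t 43.2
```

```bash
python3 -m handwheel '[[[0,0,0,12.4,11.6,36.2,0],[0,0,0,12.4,11.6,36.2,0],[0,0,0,12.4,11.6,36.2,0],[0,0,0,12.4,11.6,36.2,0],[0,0,0,12.4,11.6,36.2,0],[0,0,0,12.4,11.6,36.2,0],[0,0,0,0,0,0,0],[0,0,0,0,0,0,0],[0,0,0,0,0,0,0]]]'
cat >> h.py <<'E'
def heldcheck(name):
    p,R,s=pose(); g=p+R[:,2]*.018; top=g+[0,0,.053]; bot=g-[0,0,.097]
    out=[]
    for c,X,im in(("top",top,ctrl.capture("top")),("scene",bot,ctrl.capture("scene"))):
        q=w2pix(c,X); x,y=q.round().astype(int); r=14; w=im[y-r:y+r+1,x-r:x+r+1].astype(int)
        m=(w[...,2]-w[...,0]>18)&(w.max(2)<120); ys,xs=np.nonzero(m)
        print(c,"pred",q.round(1),"brown px",m.sum(),"x",(xs.min()+x-r,xs.max()+x-r) if m.any() else None,"y",(ys.min()+y-r,ys.max()+y-r) if m.any() else None)
        out.append(cv2.resize(im[y-30:y+31,x-30:x+31],(390,390),interpolation=cv2.INTER_CUBIC))
    cv2.imwrite("pics/"+name,np.hstack(out))
    print("grip",s["grip_width"],p.round(4))
E
python3 - <<'E'
from h import *
heldcheck("h2.png"); goalR(.440,.1135,.211,2.8,70)
E
```

```text
time_s: 44.1
ee_pos: [0.4402, 0.1142, 0.3365]
orientation: [-0.413, 0.565, 0.595, 0.396]
ft_force: [0.5, -0.6, -0.4]
grip_width: 0.0217
grip_force: 98.2
top pred [159.  210.6] brown px 146 x (np.int64(154), np.int64(173)) y (np.int64(200), np.int64(223))
scene pred [185.8 149. ] brown px 141 x (np.int64(177), np.int64(200)) y (np.int64(135), np.int64(163))
grip 0.021696358912978372 [0.4402 0.1142 0.3365]
rotvec [0.13 0.15 0.17] | 0.3 then shift [-117.6   -0.5   42.6] now [0.4405 0.1137 0.3361] grip 0.0219 j [-0.57  0.41  1.88  0.89  1.76 -0.9 ] t 44.2
```

```bash
python3 -m handwheel '[[[0,0,0,-28.2,-0.2,10.2,0],[0,0,0,-28.2,-0.2,10.2,0],[0,0,0,-28.2,0,10.2,0],[0,0,0,-14,0,5.1,0],[0,0,0,-14,0,5.1,0],[0,0,0,-5,0,1.8,0],[0,0,0,0,0,0,0],[0,0,0,0,0,0,0]]]'
python3 - <<'E'
from h import *
heldcheck("h2b.png"); goalR(.440,.1135,.211,2.8,70)
E
```

```text
time_s: 45.0
ee_pos: [0.4402, 0.1144, 0.2113]
orientation: [-0.414, 0.564, 0.594, 0.396]
ft_force: [0.4, -0.5, 0.1]
grip_width: 0.0216
grip_force: 98.2
top pred [171.6 215.1] brown px 7 x (np.int64(161), np.int64(166)) y (np.int64(202), np.int64(224))
scene pred [191.8 181.6] brown px 508 x (np.int64(178), np.int64(206)) y (np.int64(168), np.int64(196))
grip 0.021644923727815995 [0.4402 0.1144 0.2113]
rotvec [0.05 0.07 0.17] | 0.2 then shift [-0.7 -0.2 -0.7] now [0.4401 0.1145 0.2114] grip 0.0216 j [-0.57  0.64  1.95  0.87  1.57 -1.13] t 45.1
```

```bash
python3 -m handwheel '[[[0,0,0,0,0,0,36],[0,0,0,0,0,0,36],[0,0,0,0,0,0,36],[0,0,0,0,0,0,36],[0,0,0,0,0,0,36],[0,0,0,28,0,-10,36],[0,0,0,28,0,-10,36],[0,0,0,28,0,-10,40],[0,0,0,28,0,-10,50],[0,0,0,28,0,-10,50],[0,0,0,0,0,0,55]]]'
python3 -m handwheel '[[[0,-7.5,0,0,0,0,55],[0,-7.5,0,0,0,0,55],[0,-7.5,0,0,0,0,55],[0,-7.5,0,0,0,0,55],[0,-7.5,0,0,0,0,55],[0,-7.5,0,0,0,0,55],[0,-7.5,0,0,0,0,55],[0,-7.5,0,0,0,0,55],[0,-7.5,0,0,0,0,55],[0,-7.5,0,0,0,0,55],[0,-7.5,0,0,0,0,55],[0,-7.5,0,0,0,0,55],[0,0,0,0,0,0,55],[0,0,0,0,0,0,55]]]'
python3 - <<'E'
from h import *
im=ctrl.capture("top");b=ctrl.capture("scene")
for ce,u,L,a in muddlers(im):
    if a<300: print(ce.round(4),np.degrees(np.arctan2(u[1],u[0])).round(1),L.round(3),a)
for c in("top","scene"):
    for d in ctrl.mark_of(c,"muddler_1_mid"): print(c,round(d["p"],2),pix2w(c,d["position"],.012)[:2].round(4), pix2w(c,d["position"],.095)[:2].round(4))
cv2.imwrite("pics/h3.png",cv2.resize(b[90:390,140:400][:195],None,fx=3,fy=3,interpolation=cv2.INTER_CUBIC))
goalR(*(lambda g:(g[0],g[1],.2,g[3],g[4]))(grasp((.5091,-.3635),85.7)))
E
```

```text
time_s: 46.2
ee_pos: [0.44, 0.1155, 0.3621]
orientation: [-0.413, 0.564, 0.595, 0.397]
ft_force: [-0.4, 0.0, -0.5]
grip_width: 0.0551
grip_force: 0.0
time_s: 47.6
ee_pos: [0.439, 0.1163, 0.3583]
orientation: [0.125, 0.678, 0.714, -0.12]
ft_force: [0.9, 0.5, 0.1]
grip_width: 0.0549
grip_force: 0.0
[ 0.5091 -0.3614] 85.7 0.138 217
top 0.47 [0.5036 0.1406] [0.494  0.1259]
scene 0.49 [0.5587 0.2333] [0.5064 0.1636]
scene 0.44 [0.5386 0.1961] [0.4882 0.1297]
rotvec [ 2.5  -0.04  6.53] | 7.0 then shift [-361.9  105.1  301.5] now [0.4397 0.1145 0.3595] grip 0.055 j [ 0.35  0.13  1.61 -0.33  1.51  0.35] t 47.8
```

View pics/h3.png

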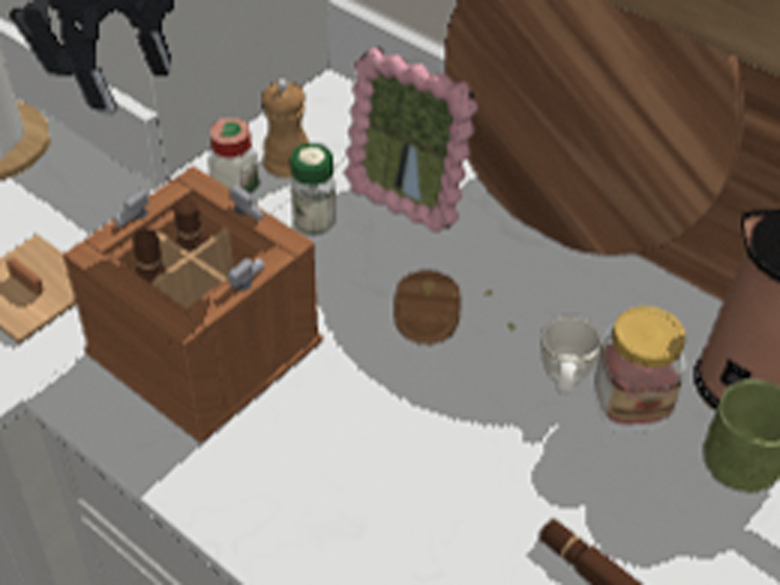

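Both muddlers stand in the left wells ((148,250) and (187,225)). One remains on the worktop at (0.509, −0.361); going for it.

```bash
python3 -m handwheel '[[[2.5,0,6.53,0,0,0,55],[0,0,0,-32.9,9.55,27.4,55],[0,0,0,-32.9,9.55,27.4,55],[0,0,0,-32.9,9.55,27.4,55],[0,0,0,-32.9,9.55,27.4,55],[0,0,0,-32.9,9.55,27.4,55],[0,0,0,-32.9,9.55,27.4,55],[0,0,0,-32.9,9.55,27.4,55],[0,0,0,-32.9,9.55,27.4,55],[0,0,0,-32.9,9.55,27.4,55],[0,0,0,-32.9,9.55,27.4,55],[0,0,0,-32.9,9.55,27.4,55],[0,0,0,0,0,0,55],[0,0,0,0,0,0,55]]]'
python3 - <<'E'
from h import *
goalR(*grasp((.5091,-.3635),85.7))
b=ctrl.capture("scene")
for d in ctrl.mark_of("scene","muddler_1_mid"): print(round(d["p"],2),pix2w("scene",d["position"],.012)[:2].round(4))
hsv=cv2.cvtColor(b,cv2.COLOR_BGR2HSV);m=((b.max(2)<115)&(hsv[...,1]>70)).astype(np.uint8);m[:250]=0;m[:,:300]=0
n,l,st,c=cv2.connectedComponentsWithStats(m)
for i in range(1,n):
    if st[i,4]>150: print(st[i],pix2w("scene",c[i],.012)[:2].round(3))
E
```

```text
time_s: 49.2
ee_pos: [0.5107, -0.336, 0.1999]
orientation: [0.118, 0.723, 0.669, -0.127]
ft_force: [-0.6, 0.0, 0.9]
grip_width: 0.0548
grip_force: 0.0
rotvec [-0.07 -0.02 -0.12] | 0.1 then shift [ 59.    0.5 160.4] now [ 0.5107 -0.336   0.1999] grip 0.0548 j [-0.52  0.39  1.68 -0.39  0.96 -0.23] t 49.2
0.69 [0.5331 0.2025]
[321 263  49  43 538] [ 0.506 -0.367]
[450 271  30  25 266] [ 0.697 -0.591]
[ 398  290  114   87 2641] [ 0.611 -0.628]
[392 318  46  66 341] [ 0.444 -0.581]
[420 326  62  58 819] [ 0.502 -0.638]
```

Still there, at about (0.506, −0.367).

```bash
python3 -m handwheel '[[[0,0,0,14.5,0,40,55],[0,0,0,14.5,0,40,55],[0,0,0,14.5,0,40,55],[0,0,0,8,0,22,55],[0,0,0,5,0,13,55],[0,0,0,1.5,0,4,55],[0,0,0,0,0,0,55],[0,0,0,0,0,0,0],[0,0,0,0,0,0,0],[0,0,0,0,0,0,0],[0,0,0,0,0,0,0],[0,0,0,0,0,0,0],[0,0,0,0,0,0,0],[0,0,0,0,0,0,0],[0,0,0,0,0,0,0]]]' 100

```

```text
time_s: 50.8
ee_pos: [0.513, -0.3347, 0.0329]
orientation: [0.12, 0.721, 0.67, -0.127]
ft_force: [-0.8, 2.8, 8.0]
grip_width: 0.0217
grip_force: 98.4
```

```bash
python3 -m handwheel '[[[0,0,0,-3.4,0,-9.4,0],[0,0,0,-6.8,0,-18.8,0],[0,0,0,-13.7,0,-37.6,0],[0,0,0,-13.7,0,-37.6,0],[0,0,0,-13.7,0,-37.6,0],[0,0,0,-13.7,0,-37.6,0],[0,0,0,-13.7,0,-37.6,0],[0,0,0,-13.7,0,-37.6,0],[0,0,0,-13.7,0,-37.6,0],[0,0,0,37.6,-20,-13.7,0],[0,0,0,37.6,-20,-13.7,0],[0,0,0,37.6,-20,-13.7,0],[0,0,0,37.6,-20,-13.7,0],[0,0,0,37.6,-20,-13.7,0],[0,0,0,0,0,0,0],[0,0,0,0,0,0,0]]]'
python3 -m handwheel '[[[0,7.5,0,0,0,0,0],[0,7.5,0,0,0,0,0],[0,7.5,0,0,0,0,0],[0,7.5,0,0,0,0,0],[0,7.5,0,0,0,0,0],[0,7.5,0,0,0,0,0],[0,7.5,0,0,0,0,0],[0,7.5,0,0,0,0,0],[0,7.5,0,0,0,0,0],[0,7.5,0,0,0,0,0],[0,7.5,0,0,0,0,0],[0,7.5,0,0,0,0,0],[0,0,0,0,0,0,0],[0,0,0,0,0,0,0]]]'
python3 - <<'E'
from h import *
goalR(.440-.001,.0795-.020,.335,-4.3,70)
E
```

```text
time_s: 52.4
ee_pos: [0.4267, -0.1264, 0.342]
orientation: [0.119, 0.72, 0.671, -0.127]
ft_force: [0.4, -0.6, -0.4]
grip_width: 0.0215
grip_force: 98.2
time_s: 53.8
ee_pos: [0.427, -0.1288, 0.3402]
orientation: [-0.389, 0.601, 0.558, 0.419]
ft_force: [-0.1, 0.5, 0.2]
grip_width: 0.0217
grip_force: 98.3
rotvec [-0.01  0.18 -0.02] | 0.2 then shift [ 59.6  -2.2 179.1] now [ 0.427  -0.1288  0.3402] grip 0.0217 j [-0.96  0.52  1.64  0.71  1.99 -0.96] t 53.8
```

```bash
python3 -m handwheel '[[[0,0,0,11.9,-0.4,35.8,0],[0,0,0,11.9,-0.4,35.8,0],[0,0,0,11.9,-0.4,35.8,0],[0,0,0,11.9,-0.4,35.8,0],[0,0,0,11.9,-0.4,35.8,0],[0,0,0,0,0,0,0],[0,0,0,0,0,0,0],[0,0,0,0,0,0,0]]]'
python3 - <<'E'
from h import *
heldcheck("h4.png"); goalR(.439,.0595,.211,-4.3,70)
E
```

```text
time_s: 54.6
ee_pos: [0.4392, 0.0602, 0.3362]
orientation: [-0.388, 0.6, 0.559, 0.42]
ft_force: [0.4, -0.2, -0.1]
grip_width: 0.0213
grip_force: 98.4
top pred [184.9 209.9] brown px 503 x (np.int64(174), np.int64(199)) y (np.int64(196), np.int64(224))
scene pred [200.  158.1] brown px 424 x (np.int64(186), np.int64(214)) y (np.int64(147), np.int64(172))
grip 0.02129175194576843 [0.4392 0.0602 0.3362]
rotvec [-0.02  0.16  0.13] | 0.2 then shift [-117.4   -0.3   42.4] now [0.4393 0.0598 0.3358] grip 0.0212 j [-0.71  0.4   1.9   0.88  1.76 -0.92] t 54.7
```

View pics/h4.png

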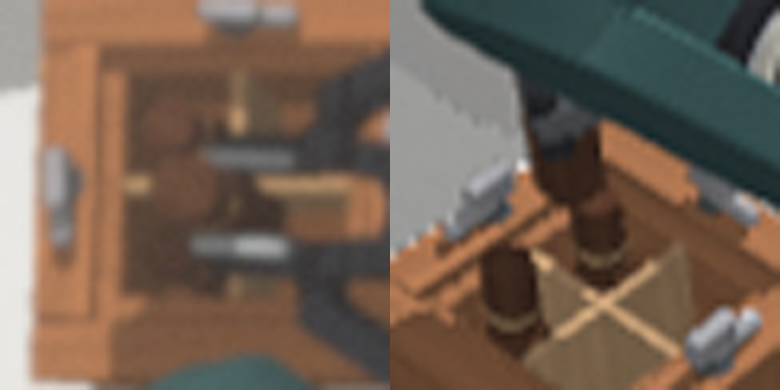

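The muddler is upright between the fingers: top at (180,185), lower end at (570,195), about 3 mm off to the left and far. The two placed ones stand in the left wells. I'll correct by 2 mm and lower.

```bash
python3 -m handwheel '[[[0,0,0,0,-2,-2,0],[0,0,0,-28.2,0,10.2,0],[0,0,0,-28.2,0,10.2,0],[0,0,0,-28.2,0,10.2,0],[0,0,0,-14,0,5.1,0],[0,0,0,-14,0,5.1,0],[0,0,0,-5,0,1.8,0],[0,0,0,0,0,0,0],[0,0,0,0,0,0,0]]]'
```

```text
time_s: 55.6
ee_pos: [0.4367, 0.0589, 0.2118]
orientation: [-0.39, 0.6, 0.558, 0.42]
ft_force: [-0.1, 1.1, -1.0]
grip_width: 0.0213
grip_force: 98.3
```

```bash
python3 -m handwheel '[[[0,0,0,0,0,0,36],[0,0,0,0,0,0,36],[0,0,0,0,0,0,36],[0,0,0,0,0,0,36],[0,0,0,0,0,0,36],[0,0,0,28,0,-10,36],[0,0,0,28,0,-10,36],[0,0,0,28,0,-10,40],[0,0,0,28,0,-10,50],[0,0,0,28,0,-10,50],[0,0,0,0,0,-40,55],[0,0,0,0,0,-40,55],[0,0,0,0,0,-40,55],[0,0,0,0,0,-40,55],[0,0,0,0,0,0,55]]]'
python3 -m handwheel '[[[0,-7,0,0,0,0,55],[0,-7,0,0,0,0,55],[0,-7,0,0,0,0,55],[0,-7,0,0,0,0,55],[0,-7,0,0,0,0,55],[0,-7,0,0,0,0,55],[0,-7,0,0,0,0,55],[0,-7,0,0,0,0,55],[0,-7,0,0,0,0,55],[0,-7,0,0,0,0,55],[0,0,0,-40,0,0,55],[0,0,0,-40,0,0,55],[0,0,0,-40,0,0,55],[0,0,0,0,0,0,55],[0,0,0,0,0,0,55]]]'
python3 - <<'E'
from h import *
im=ctrl.capture("top");b=ctrl.capture("scene")
for c,z in(("top",.095),("scene",.095)):
    for d in ctrl.mark_of(c,"muddler_1_mid"): print(c,"mud",round(d["p"],2),(pix2w(c,d["position"],z)[:2]-[.4655,.105]).round(4))
    for d in ctrl.spot_in(c,"muddler_1_mid"): print(c,"box",round(d["p"],2),np.round(d["box"]))
    for n,z2 in(("panel_handle",.022),("salt_pot",0),("small_cup",0),("preserve_jar",0),("spice_jar",0)):
        for d in ctrl.mark_of(c,n)[:1]: print(c,n,round(d["p"],2),pix2w(c,d["position"],z2)[:2].round(3))
# expected pixels of the standing muddler tops vs a dark patch
for w,(x,y) in {1:(1,1),2:(1,-1),3:(-1,1),4:(-1,-1)}.items():
    X=[.4655+.0255*x,.105+.0255*y]
    for c,I in(("top",im),("scene",b)):
        q=w2pix(c,X+[.165]).round().astype(int); print(w,c,q,np.median(I[q[1]-2:q[1]+3,q[0]-2:q[0]+3].reshape(-1,3),0))
p,R,s=pose();print(p,s["time_s"])
E
```

```text
time_s: 57.1
ee_pos: [0.4264, -0.0939, 0.4154]
orientation: [-0.388, 0.601, 0.558, 0.42]
ft_force: [-0.5, 1.3, -0.7]
grip_width: 0.0552
grip_force: 0.0
time_s: 58.6
ee_pos: [0.4162, -0.2091, 0.4138]
orientation: [-0.001, 0.733, 0.68, -0.0]
ft_force: [-0.1, 0.2, 0.3]
grip_width: 0.055
grip_force: 0.0
top mud 0.64 [0.032  0.0238]
top mud 0.56 [0.0378 0.0337]
top mud 0.35 [-0.0292 -0.033 ]
top panel_handle 0.88 [0.411 0.308]
top salt_pot 0.62 [ 0.646 -0.039]
top small_cup 0.82 [ 0.677 -0.197]
top preserve_jar 0.82 [ 0.7  -0.26]
top spice_jar 0.83 [0.649 0.246]
scene mud 0.53 [0.017  0.0312]
scene mud 0.34 [0.0496 0.0129]
scene panel_handle 0.59 [0.399 0.309]
scene salt_pot 0.71 [ 0.632 -0.043]
scene small_cup 0.76 [ 0.667 -0.191]
scene preserve_jar 0.86 [ 0.684 -0.257]
scene spice_jar 0.85 [0.652 0.251]
1 top [180 198] [ 63.  78. 106.]
1 scene [203 158] [38. 53. 81.]
2 top [199 198] [ 68.  85. 113.]
2 scene [216 166] [46. 67. 98.]
3 top [179 217] [57. 67. 85.]
3 scene [190 167] [29. 40. 60.]
4 top [199 217] [59. 70. 91.]
4 scene [202 176] [ 60.  83. 106.]
[ 0.41687588 -0.20961955  0.41475511] 59.4
```

```bash
python3 - <<'E'
from h import *
b=ctrl.capture("scene");o=cv2.resize(cv2.imread("pics/h3.png"),(260,195),interpolation=cv2.INTER_AREA)
d=np.abs(b[90:285,140:400].astype(int)-o).sum(2); d[:,100:]=0; d[:50]=0
m=(d>60).astype(np.uint8);n,l,st,c=cv2.connectedComponentsWithStats(m)
for i in range(1,n):
    if st[i,4]>8: print("changed",st[i][:2]+[140,90],st[i][2:],(c[i]+[140,90]).round(1))
for dx in(-.011,0,.011):
    for dy in(-.011,.011): 
        X=[.44+dx,.0795+dy]; print(X,"top end",w2pix("scene",X+[.17]).round(1),"wall lvl",w2pix("scene",X+[.134]).round(1))
y0,x0=150,180
print("gray scene"); g=cv2.cvtColor(b,cv2.COLOR_BGR2GRAY)[154:192,184:226:1]
for r in g[::2]: print(" ".join(f"{v:3d}" for v in r[::2]))
E
```

```text
changed [195 175] [ 11  18 137] [199.9 182.9]
[0.429, 0.0685] top end [201.7 178.9] wall lvl [203.2 188. ]
[0.429, 0.0905] top end [196.1 175.1] wall lvl [197.7 184.2]
[0.44, 0.0685] top end [204.7 176.7] wall lvl [206.1 185.8]
[0.44, 0.0905] top end [199.1 172.9] wall lvl [200.7 182.1]
[0.451, 0.0685] top end [207.7 174.5] wall lvl [209.  183.7]
[0.451, 0.0905] top end [202.1 170.8] wall lvl [203.5 179.9]
gray scene
140 152 129 188 118 116 118 122 124  89  59  91 116 116 114 113  97  96 146 131 118
154 114  82 114 118 118 123 106  64  60  66  66  64 104 117 117 101  84  89 125 127
 96  82  95 118 118 119  92  53  58  61  58  71  68  62  89 115 104  77  87  91 137
 87  78  74 117 111  67  85  51  55  59  52  54  75  71  66  66  71  56  52  89 116
 76  66 103  99  61  92 117  52  34  37  32  51  65  72  74  71  64  68  70  74  80
 96 122  75  76 114 108  66  47  34  36  35  37  66  65  70  74  70  67  67  71  73
108  50  44  70  91  60  64  65  32  36  34  57  63  66  64  85  77  70  71  64  74
 41  37  38  33 118 138  68  65  70  70  67  50  58  85  87  85  76  70  74  72  69
 50  37
[... 216 characters left out ...]
  87  83  85  62  63  64  63
 69  36  38  32  40  91  55  37  33  66 139 116  81  83  85  84  81  66  69 124  91
 64  71  69  66  50  60  34  37  37  36  79 123 143  94  80  87  80  77 154 149 138
 67  36  35  34  41  52  33  39  39  32  80  83  90 151 118  84  93 156 135  86 113
 68  63  40  35  83  98  36  36  39  30  60  86  85  85 125 142  90 116  85  91  71
 71  70  68  64  90  91  37  35  37  32  59  88  85  86  86 108 100  89  74  65 112
 73  72  72  70  71  90  69  35  37  43  59  86  85  99 111 122  78  55  67  93 104
 74  72  72  72  68  67  49  68  73  57  43  73 107 117 121  76  67  96 123  99  64
 72  74  73  71  72  71  67  50  37  38  46  67  77 112  65  66 119 122  77  63  60
```

```bash
python3 -c "
from cell import ctrl
print(ctrl.close_job())"
```

```text
the job is handed in; nothing more can be done
None
```

I handed the job in at about 60 s, though the hand-in returned no verdict. The three buttons are turned aside, the panel lies flat left of the block with its handle up, and all three muddlers stand end-down in wells (far left, near left, near right). The third muddler I could check only by pixel measurements, not by eye.

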